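# Find the heavy side of a loaded tube rotator by hand and hold it at the bottom

### The arm

A 6-joint arm with a two-finger parallel gripper is mounted at the origin on a cart in front of the work surface, level with it; the furniture and walls round the work are solid. World frame = base frame: x ahead of the robot, y to its left, z up, the work surface at z = 0. Lengths are in m, angles in rad, forces in N, time in s.
With the tool pointing down it reaches from about 0.3 to 0.775 m from the base axis. Payload 14.6 kg.
Tool frame: the origin (TCP) lies midway between the tips of the shut fingers; the grasp point (between the pads) lies 19 mm behind it (ctrl.hold_point_z is the distance from the TCP to the grasp point, in m); z points along the fingers, x is the direction in which the jaws open and shut, and the axes are right-handed (so a half turn about z gives the same grasp; the last joint's range is limited). The gripper opens to 94 mm and grips with 3 to 60 N. Pads are 16 mm wide; open, the fingers measure 119 mm over their backs; the gripper's body (75 mm by 177 mm) begins 78 mm behind the grasp point.
Start: joints at [-1.415, 0.3, 1.521, -0, 1.321, -0.067], TCP at [0.122, -0.536, 0.177] pointing down, gripper open.
Joint ranges: [-3.03, 3.03], [-0.79, 2.21], [0.23, 2.52], [-1.04, 4.18], [0, 3.07], [-2.55, 2.55]. Speed limits (rad/s): [2.22, 2.22, 2.57, 3.14, 3.14, 3.14].

### API

Orientations are given as [roll, pitch, yaw] about the fixed x, y, z axes, in that order (R = Rz(yaw) Ry(pitch) Rx(roll)).
In Python, from station import ctrl, viewer, ticket, nets gives the robot as it stands.
- The arm moves only by the tool carry_out, never from a script. Its argument "commands" is one flat list of numbers, 7 for each row, row after row: the closure, from -1 (fully open) to 1 (shut), so that 0 is half open, then the shift along the world's x, y, z in cm, then the turn, a rotation vector about the world's x, y, z in rad. In form: [gripper, tx, ty, tz, ax, ay, az, gripper, tx, ty, tz, ax, ay, az, ...]. A call has 1 to 12 rows; each row is the pose to reach, as a shift and turn from the pose measured when the call began; what a row does not reach only later rows make up. A row lasts 1/12 s, in which the tool goes at most 41.7 mm and 7.16 degrees, less where a joint would pass 70% of its speed; a pose out of reach is approached as far as the arm can. A call with a gripper value outside its range is refused whole. The fingers move at their own pace and stop on an object; "force" is the grip in N (left out, the last holds). Time passes only in rows, so rows that repeat a pose let the fingers close. It gives the time, the measured TCP pose, the force and the opening at its end, in the units of the state.
- ctrl.get_obs(): the state, without advancing time (a new reading comes with each control period).
- viewer.camera(name): name is "scene" or "top" or "wrist"; returns (picture, depth): 384x512x3 uint8, blue, green, red; 384x512 float32, m along the optical axis (not along the pixel's ray), 0 where there is no reading.
- viewer.camera_info(name): a dict with "fx", "fy", "cx", "cy" (pixels), "R" (3x3) and "t" (3): a world point X has camera coordinates R X + t. Camera axes: x right, y down, z forward; pixel columns grow to the right and rows downward; lengths in m; the calibration is good to about 2 mm. The wrist camera is an equidistant fisheye: a pixel r from the principal point sees the ray r / f radians off the axis. A picture is of the moment at which its call begins: read the wrist's pose just before it. camera_info takes no time and is no camera call; for the wrist camera it gives the pose at the moment of the call.
- ticket.hand_in(): hands the job in, once; it reports no verdict.
Trained networks look in the newest picture that a camera, given by its name, has taken for a name from the list of things; names that differ only in an ending like _2 or _b are one class to them, and where a whole thing is asked for, a point or a joint stands for the part that bears it (a point fixed in the world has none). Each returns a list of dicts, best first, with "confidence" (0 to 1); they miss things now and then, are a little off and sometimes report something else, mostly with a low value. They report only what shows in the picture. A call takes as long as a camera call.
- nets.silhouettes(camera, thing): "region" (384x512 bool, what is visible of it) and "extent" ([left, top, right, bottom] in pixels, round what is visible of it).
The state is a dict: "time_s": time; "qpos": joint angles; "joint_vel": joint speeds; "tau": joint torques, N m; "ee_pos": TCP position; "eef_rot": TCP orientation; "force": force on the tool from outside, world axes, zero at the start; "moment": the same for the moment, N m; "grip_width": finger opening in m.
Only numpy, scipy, OpenCV 4.12 (cv2) and the standard library are available. Lean on these libraries where they do the work, as an engineer would, in place of code of your own. Each camera call takes 0.05 s, during which the arm holds its last target. There are 200 camera calls.

### The job

The loaded wheel of the tube rotator is out of balance, and the eight foil-wrapped tubes all look alike, so only the hand can tell which side is heavy. Take the wheel gently by its rim (never more than 80 N on the wheel in all), turn it to and fro to feel which side is heavy, and bring the heavy side straight down, so that the light side stands on top for the balance weight. Finish while still holding the rim between the fingers with the wheel at rest, and leave the other things on the bench where they are.

Things in the scene. Friction and masses are not known exactly. Their poses are not given: they have to be found in the camera images.
- rotator: tube rotator, fixed to the bench while you work: grey foot plate 235x190x20 mm, white drive housing 90 mm deep, 130 mm wide, its top 191 mm above the bench. Origin on the bench right under the middle of the wheel; x axis along the wheel's axis, from the wheel towards the housing (the housing's front face is 75 mm from the middle of the disc), z up.
- wheel_axis (a point): middle of the wheel: on its axis, midway between the two faces of the disc, 152 mm above the bench; belongs to the rotator, does not turn; x along the wheel's axis towards the housing, z up.
- wheel: upright white disc, 240 mm across, 12 mm thick, on a level axis, turning endlessly either way. Eight capped tubes wrapped in foil, 31 mm thick (caps 35 mm), sit parallel to the axis in a ring of 64 mm radius, stand out 66 mm in front of the disc and 50 mm behind it and turn with it. Origin in the middle of the disc, x along the axis towards the housing; y and z say nothing of where the weight is.
- rim_top (a point): the point above the axis where the top of the rim stands, 272 mm above the bench; belongs to the rotator, does not turn; axes as the rotator's. The rim is bare and smooth from radius 84 to 120 mm and can be pinched across its 12 mm from above. The wheel bears at most 80 N: the sum of all that the fingers press and push on it (a pinch with 20 N counts as 40 N).
- rim_mark (a point): a point on the edge of the rim, 120 mm from the axis along the wheel's own z; turns with the wheel; nothing to do with the heavy side. A slip clutch drags on the wheel with a steady 0.55 N m, the same both ways (5 N at 108 mm radius), and holds it wherever it is left.
- wheel_foot (a point): the lowest point of the rim's circle, 32 mm above the bench, where the heavy side shall come; belongs to the rotator. The uneven filling (0.5 to 0.7 kg, 72 mm off the axis) pulls its side down with up to 0.36 to 0.49 N m: heavy side at left or right, the wheel turns easier one way; at bottom or top, equally hard both ways. Its angle differs every time, at the start never within 30 degrees of the bottom.
- bottle: amber glass bottle, 72 mm across, 172 mm tall; bystander, stands loose on the bench, origin in the middle of its underside
- tip_box: tall closed pipette tip box, 91x118x109 mm; bystander, stands loose on the bench, origin in the middle of its underside

How it is judged:
On the way:
1. the wheel is held by the fingers and has been turned by 10 degrees or more (contact force between the fingers and wheel above 4 N and distance of rim_mark from where it was at the start of the episode above 0.02 m), for 0.2 s.
At the end, for the whole second after the job is handed in: The heavy side is at the bottom of the wheel to within 17 degrees, the fingers still hold the wheel (more than 4 N on it), and it is at rest (height (world z) of filling_lump below 0.0832 m and contact force between the fingers and wheel above 4 N and angular speed of wheel below 0.1 rad/s); the arm keeps its last pose, push and grip.
It fails at once if the wheel is gripped, pushed or knocked with more than 80 N in all (contact force between any of the fingers, the arm and wheel above 80 N).
It fails at once if a bystander is moved by more than 30 mm (distance of any of bottle, tip_box from where it was at the start of the episode above 0.03 m).
It also fails if it takes over 72 s, if anything falls off the work surface, if the arm or the gripper's body presses on something with over 40 N, if the wrist force passes 120 N, or if a joint passes its speed limit or range.

## Working session

There is one attempt and no reset: what is moved stays moved. The work goes in short steps, Python scripts to look and compute and a tool call to move; the robot and the scene stay as the last step left them, time stands still between calls to the robot, and variables do not carry over. Pictures are saved under pics/ and viewed, about 8 in all and at most 12, crops included, and the job is handed in when it is done.

Besides the shell and the picture viewer there is one more tool, called after "Request:" by a JSON object that holds its "fn" and its "kwargs". carry_out: Moves the arm, as the interface text tells. Its arguments: {"type":"object","properties":{"commands":{"type":"array","items":{"type":"number"}},"force":{"type":"number"}},"required":["commands"]}

```bash
mkdir -p pics; ls
cat > h.py <<'E'
import numpy as np, cv2
from station import ctrl, viewer, ticket, nets
def cloud(n):
    im,d=viewer.camera(n); i=viewer.camera_info(n)
    v,u=np.mgrid[:384,:512]
    P=np.stack([(u-i['cx'])/i['fx']*d,(v-i['cy'])/i['fy']*d,d],-1)
    W=(P-np.array(i['t']))@np.array(i['R'])
    W[d==0]=np.nan
    return im,W
E
python3 - <<'E'
from h import *
o=ctrl.get_obs();print(o)
ims=[]
for n in('scene','top'):
    im,W=cloud(n);ims.append(im)
    for t in('rotator','wheel','bottle','tip_box'):
        for r in nets.silhouettes(n,t)[:2]:
            p=W[r['region']];p=p[~np.isnan(p[:,0])]
            print(n,t,round(r['confidence'],2),r['extent'],np.percentile(p,[3,50,97],axis=0).round(3).tolist())
cv2.imwrite('pics/a.png',cv2.resize(np.vstack(ims),(400,600)) if 0 else cv2.resize(np.hstack(ims),(800,300)))
np.save
E
```

```text
pics
{'time_s': 0.0, 'qpos': array([-1.41463231e+00,  3.00490973e-01,  1.52156367e+00,  1.80588827e-05,
        1.32067553e+00, -6.66259829e-02]), 'joint_vel': array([ 7.59974419e-04, -1.21244442e-04,  1.97965661e-03,  4.88135743e-04,
       -9.42162714e-05, -1.62232123e-03]), 'tau': array([-1.53592387e-04, -5.31811166e+01, -3.52736771e+01,  7.08374265e-02,
        2.43608822e-02, -9.29064868e-05]), 'ee_pos': array([ 0.12146777, -0.53613053,  0.17638281]), 'eef_rot': array([-3.14149947e+00,  1.13383126e-03, -1.34801076e+00]), 'force': array([ 0.43513737, -0.58332168,  0.47840694]), 'moment': array([0.00391419, 0.0107269 , 0.00488766]), 'grip_width': 0.09389917529855467}
scene rotator 0.35 [158.3, 203.9, 220.7, 273.4] [[0.508, -0.516, 0.011], [0.562, -0.462, 0.107], [0.59, -0.404, 0.111]]
scene wheel 0.68 [250.3, 85.9, 332.2, 166.3] [[0.45, -0.235, 0.08], [0.516, -0.148, 0.204], [0.554, -0.036, 0.266]]
scene bottle 0.94 [208.0, 251.8, 246.7, 301.3] [[0.659, -0.481, 0.029], [0.693, -0.454, 0.125], [0.713, -0.422, 0.173]]
scene bottle 0.46 [249.6, 88.2, 332.5, 169.4] [[0.444, -0.235, 0.021], [0.515, -0.146, 0.203], [0.554, -0.024, 0.266]]
scene tip_box 0.96 [154.1, 202.0, 221.7, 270.7] [[0.509, -0.516, 0.015], [0.562, -0.462, 0.107], [0.59, -0.404, 0.111]]
top rotator 0.94 [150.8, 130.3, 254.2, 240.3] [[0.442, -0.223, 0.017], [0.507, -0.158, 0.188], [0.658, -0.052, 0.263]]
top wheel 0.73 [151.3, 155.4, 235.3, 226.0] [[0.441, -0.233, 0.024], [0.498, -0.139, 0.207], [0.547, -0.036, 0.268]]
top bottle 0.7 [308.3, 181.1, 341.7, 223.4] [[0.641, -0.479, 0.017], [0.656, -0.449, 0.121], [0.694, -0.418, 0.173]]
top tip_box 0.72 [282.3, 224.4, 335.0, 274.3] [[0.497, -0.515, 0.017], [0.53, -0.462, 0.108], [0.579, -0.407, 0.111]]
```

Run:
```python
from h import *
P=[]
for n in('scene','top'):
    im,W=cloud(n)
    p=W.reshape(-1,3);p=p[~np.isnan(p[:,0])]
    m=(abs(p[:,0]-.53)<.2)&(abs(p[:,1]+.15)<.16)
    q=p[m]
    hi=q[(q[:,2]>.235)&(q[:,2]<.29)]
    print(n,len(hi),hi[:,2].max(), np.round(hi[hi[:,2]>.262].mean(0),4), (hi[:,2]>.262).sum())
    P.append(hi)
    hs=q[(q[:,2]>.184)&(q[:,2]<.198)&(q[:,0]>.53)]
    print('housing',len(hs),np.round(hs.min(0),3),np.round(hs.max(0),3), cv2.minAreaRect(hs[:,:2].astype(np.float32)*1000))
    fp=q[(q[:,2]>.012)&(q[:,2]<.026)]
    print('foot',cv2.minAreaRect(fp[:,:2].astype(np.float32)*1000))
H=np.vstack(P)
rows=cv2.fitLine(H[:,:2].astype(np.float32),cv2.DIST_HUBER,0,.001,.001).ravel()
d=rows[:2];n=np.array([-d[1],d[0]]);
c=rows[2:]; print('dir',d,'ang',np.degrees(np.arctan2(d[1],d[0])),'c',c,'extent',[np.percentile((H[:,:2]-c)@d,k).round(3) for k in(0,2,98,100)],[np.percentile((H[:,:2]-c)@n,k).round(3) for k in(0,5,50,95,100)])
print(np.round((H[H[:,2]>.255][:,:2]-c)@d,3).mean())
im,_=viewer.camera('top');b,_=viewer.camera('scene')
cv2.imwrite('pics/b.png',np.hstack([cv2.resize(im[110:290,130:360],(400,313)),cv2.resize(b[60:320,140:360],(400,313))]))
```

```text
scene 726 0.2723990818243832 [ 0.5101 -0.131   0.2673] 218
housing 2006 [ 0.532 -0.19   0.184] [ 0.673 -0.062  0.198] ((603.1953735351562, -126.49346923828125), (139.67308044433594, 127.76910400390625), 1.5121642351150513)
foot ((507.9599609375, -169.70803833007812), (355.6199951171875, 276.625732421875), 0.24672700464725494)
top 540 0.2741977990179225 [ 0.506  -0.1312  0.2676] 205
housing 1386 [ 0.54  -0.191  0.184] [ 0.67  -0.064  0.198] ((604.7705078125, -127.80077362060547), (128.4982452392578, 126.3718490600586), 1.2272326946258545)
foot ((528.03466796875, -130.5646514892578), (398.99981689453125, 196.03622436523438), 2.7664794921875)
dir [ 0.01526459 -0.9998835 ] ang -89.12537 c [ 0.5087863  -0.13602623] extent [np.float64(-0.094), np.float64(-0.082), np.float64(0.073), np.float64(0.079)] [np.float64(-0.065), np.float64(-0.008), np.float64(0.001), np.float64(0.006), np.float64(0.008)]
-0.0041950464396284855
```

View pics/b.png

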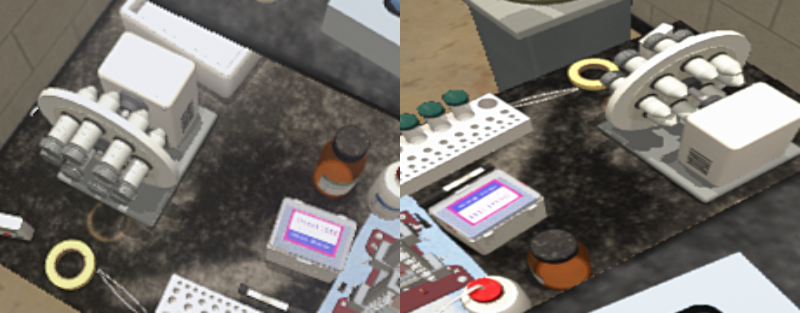

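The wheel stands upright in the world y-z plane: its axis runs along +x (yaw about 1°), its middle is near (0.508, -0.131, 0.152), and the rim top is at z 0.272, as stated. In the picture the bottle and tip box are well clear, to the right of the wheel. I'll go up first, then over.

Request:
{"fn": "carry_out", "kwargs": {"commands": [-1,0,0,18,0,0,0,-1,0,0,18,0,0,0,-1,0,0,18,0,0,0,-1,0,0,18,0,0,0.1,-1,38.7,40.5,18,0,0,1.369,-1,38.7,40.5,18,0,0,1.369,-1,38.7,40.5,18,0,0,1.369,-1,38.7,40.5,18,0,0,1.369,-1,38.7,40.5,18,0,0,1.369,-1,38.7,40.5,18,0,0,1.369,-1,38.7,40.5,18,0,0,1.369,-1,38.7,40.5,18,0,0,1.369], "force": 5}}

```text
time_s: 1.7
ee_pos: [0.3527, -0.2937, 0.3519]
eef_rot: [3.141, -0.001, -0.242]
force: [1.1, -0.2, -0.0]
grip_width: 0.0937
```

Request:
{"fn": "carry_out", "kwargs": {"commands": [-1,15.5,16.3,0,0,0,0.263,-1,15.5,16.3,0,0,0,0.263,-1,15.5,16.3,0,0,0,0.263,-1,15.5,16.3,0,0,0,0.263,-1,15.5,16.3,0,0,0,0.263,-1,15.5,16.3,0,0,0,0.263,-1,15.5,16.3,0,0,0,0.263,-1,15.5,16.3,0,0,0,0.263]}}

```text
time_s: 2.37
ee_pos: [0.5079, -0.1302, 0.3515]
eef_rot: [3.141, 0.0, 0.023]
force: [-0.1, 0.0, 0.4]
grip_width: 0.094
```

Run:
```python
from h import *
o=ctrl.get_obs();print(o['ee_pos'],o['eef_rot'],o['qpos'],o['force'],o['moment'])
im,d=viewer.camera('wrist');i=viewer.camera_info('wrist')
v,u=np.mgrid[:384,:512];x=u-i['cx'];y=v-i['cy'];r=np.hypot(x,y)+1e-9;th=r/i['fx']
P=np.stack([x/r*np.tan(th)*d,y/r*np.tan(th)*d,d],-1)
W=(P-np.array(i['t']))@np.array(i['R']);W[d==0]=np.nan
p=W.reshape(-1,3);q=p[(abs(p[:,0]-.508)<.03)&(p[:,2]>.245)&(p[:,2]<.29)&(abs(p[:,1]+.13)<.09)]
print(len(q))
for a in np.arange(-.2,-.05,.02):
    s=q[(q[:,1]>=a)&(q[:,1]<a+.02)]
    if len(s):print(round(a,2),len(s),np.percentile(s[:,0],[2,50,98]).round(4),np.percentile(s[:,2],[50,98]).round(4))
top=q[abs(q[:,0]-.508)<.008]
def f(t): return np.hypot(top[:,1]-t[0],top[:,2]-t[1])-.12
from scipy.optimize import least_squares
print(least_squares(f,[-.131,.152],loss='soft_l1',f_scale=.001).x)
cv2.imwrite('pics/c.png',im)
```

```text
[ 0.50787617 -0.13015715  0.35150268] [3.14137628e+00 1.98691403e-04 2.27911710e-02] [-3.20588801e-01  1.74953886e-01  1.27862980e+00 -2.72507113e-04
  1.68812321e+00 -3.43411877e-01] [-0.08417752  0.04703784  0.35662817] [-0.03285751 -0.05987383  0.04974704]
1628
-0.2 132 [0.503  0.5085 0.5141] [0.2572 0.2615]
-0.18 173 [0.5027 0.5081 0.5135] [0.2668 0.2692]
-0.16 209 [0.5014 0.5068 0.5129] [0.2714 0.2739]
-0.14 233 [0.5011 0.507  0.5123] [0.2731 0.2745]
-0.12 259 [0.5007 0.5067 0.5127] [0.2718 0.2742]
-0.1 258 [0.5004 0.5064 0.5123] [0.2674 0.2703]
-0.08 237 [0.5007 0.5061 0.5121] [0.2584 0.2634]
-0.06 98 [0.5003 0.5056 0.5119] [0.2482 0.252 ]
[-0.12861879  0.15339008]
```

View pics/c.png

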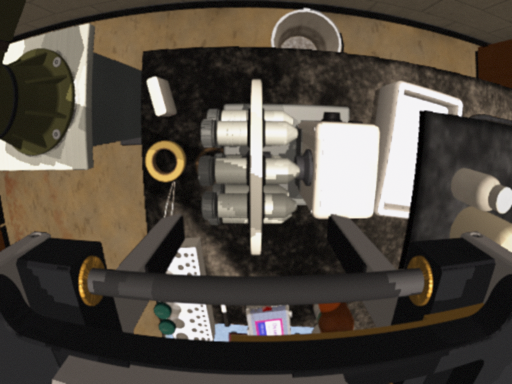

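The wrist view shows the rim at column ~256, midway between the fingers, with the tubes and housing clear of the fingers' path. The circle fit puts the centre near (0.507, -0.130, 0.152) with a yaw of 0.022. I'll go down and close gently.

Request:
{"fn": "carry_out", "kwargs": {"commands": [-1,-0.1,0,-4,0,0,0,-1,-0.1,0,-8,0,0,0,-1,-0.1,0,-10,0,0,0,-0.4,-0.1,0,-10.9,0,0,0,0,-0.1,0,-10.9,0,0,0,0.4,-0.1,0,-10.9,0,0,0,0.6,-0.1,0,-10.9,0,0,0,0.7,-0.1,0,-10.9,0,0,0,0.8,-0.1,0,-10.9,0,0,0,1,-0.1,0,-10.9,0,0,0,1,-0.1,0,-10.9,0,0,0,1,-0.1,0,-10.9,0,0,0], "force": 5}}

```text
time_s: 3.42
ee_pos: [0.5065, -0.1309, 0.243]
eef_rot: [3.141, -0.0, 0.021]
force: [0.0, 1.1, -0.3]
grip_width: 0.0374
```

Request:
{"fn": "carry_out", "kwargs": {"commands": [1,0,0,0,0,0,0,1,0,0,0,0,0,0,1,0,0,0,0,0,0,1,0,0,0,0,0,0,1,0,0,0,0,0,0]}}

```text
time_s: 3.83
ee_pos: [0.5069, -0.131, 0.2437]
eef_rot: [3.141, -0.002, 0.022]
force: [-0.4, 0.4, 4.9]
grip_width: 0.0039
```

Request:
{"fn": "carry_out", "kwargs": {"commands": [1,0,0,0,0,0,0,1,0,0,0,0,0,0], "force": 20}}

```text
time_s: 4.0
ee_pos: [0.5069, -0.131, 0.2438]
eef_rot: [3.141, -0.002, 0.022]
force: [0.2, 0.2, 0.8]
grip_width: 0.0009
```

```bash
cat > arc.py <<'E'
# arc.py: print rows turning about wheel axis by list of degrees; optional regularised radius
import sys
from h import *
from scipy.spatial.transform import Rotation as R
C=np.array([.507,-.130,.152]);a=np.array([np.cos(.022),np.sin(.022),0])
def state():
    o=ctrl.get_obs();p=o['ee_pos']-C;z=R.from_euler('xyz',o['eef_rot']).as_matrix()[:,2]
    e=np.array([-a[1],a[0],0]);k=np.array([0,0,1.])
    th=np.degrees(np.arctan2(-(p@e),p@k)) # + = turn about +a (top to -y)
    tool=np.degrees(np.arctan2(z@e,-z@k)); r=np.hypot(p@e,p@k)
    t=-np.cos(np.radians(th))*e-np.sin(np.radians(th))*k
    rad=-np.sin(np.radians(th))*e+np.cos(np.radians(th))*k
    f=o['force']
    print('t%.2f th %.2f tool %.2f r %.4f ax %.4f | Ft %.2f Frad %.2f Fa %.2f'%(o['time_s'],th,tool,r,p@a,f@t,f@rad,f@a),'m',o['moment'].round(2),'w%.4f'%o['grip_width'],o['qpos'].round(2))
    return o,th
if __name__=='__main__':
    o,th=state();p=o['ee_pos']-C
    for d in map(float,sys.argv[1:]):
        M=R.from_rotvec(np.radians(d)*a)
        print(d,(100*(M.apply(p)-p)).round(2).tolist(),(np.radians(d)*a).round(3).tolist())
E
python3 arc.py 3 6 9 12 15 20 25 30
```

```text
t4.00 th 0.60 tool -0.06 r 0.0918 ax -0.0001 | Ft -0.18 Frad 0.79 Fa 0.21 m [ 0.02 -0.13 -0.06] w0.0009 [-0.32  0.2   1.5  -0.    1.45 -0.34]
3.0 [0.01, -0.48, -0.02] [0.052, 0.001, 0.0]
6.0 [0.02, -0.96, -0.06] [0.105, 0.002, 0.0]
9.0 [0.03, -1.43, -0.13] [0.157, 0.003, 0.0]
12.0 [0.04, -1.91, -0.22] [0.209, 0.005, 0.0]
15.0 [0.05, -2.37, -0.34] [0.262, 0.006, 0.0]
20.0 [0.07, -3.13, -0.59] [0.349, 0.008, 0.0]
25.0 [0.09, -3.87, -0.9] [0.436, 0.01, 0.0]
30.0 [0.1, -4.58, -1.28] [0.523, 0.012, 0.0]
```

Run:
```python
from h import *
a,_=viewer.camera('scene');b,_=viewer.camera('wrist')
cv2.imwrite('pics/d.png',np.hstack([cv2.resize(a[20:200,200:400],(420,378)),cv2.resize(b[60:330,140:380],(370,378))]))
```

```text
(no output)
```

View pics/d.png

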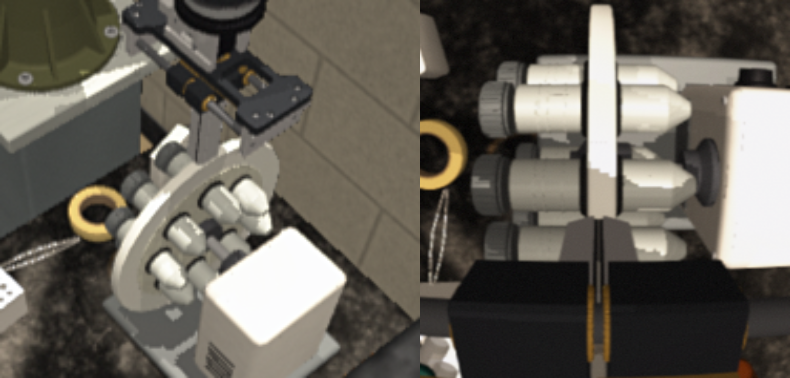

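Run:
```python
from h import *
a,W=cloud('scene');i=viewer.camera_info('scene')
print('cam at',-np.array(i['R']).T@np.array(i['t']))
for X in([.507,-.13,.272],[.501,-.13,.244],[.513,-.13,.244],[.513,-.13,.272],[.513,-.25,.152],[.513,-.01,.152]):
    c=np.array(i['R'])@X+np.array(i['t']);print(X,i['fx']*c[0]/c[2]+i['cx'],i['fy']*c[1]/c[2]+i['cy'])
p=W.reshape(-1,3)
q=p[(abs(p[:,1]+.13)<.009)&(abs(p[:,0]-.507)<.05)&(p[:,2]>.235)&(p[:,2]<.32)]
for z in np.arange(.235,.32,.006):
    s=q[(q[:,2]>=z)&(q[:,2]<z+.006)]
    if len(s):print(z.round(3),len(s),s[:,0].min().round(4),s[:,0].max().round(4))
cv2.imwrite('pics/e.png',cv2.resize(a[60:160,230:350],(720,600),interpolation=cv2.INTER_CUBIC))
```

```text
cam at [ 0.91736522 -0.54720012  0.94963929]
[0.507, -0.13, 0.272] 296.16470827332626 94.86415526787239
[0.501, -0.13, 0.244] 293.36179164573923 101.78680122200613
[0.513, -0.13, 0.244] 296.9638701905342 105.25056153158934
[0.513, -0.13, 0.272] 298.0239217437793 96.62744449092453
[0.513, -0.25, 0.152] 253.23470199016177 157.21564020987705
[0.513, -0.01, 0.152] 331.61721412314586 105.6986776783476
0.235 10 0.5142 0.5159
0.241 13 0.5124 0.5161
0.247 12 0.5129 0.5163
0.253 9 0.5136 0.5154
0.259 10 0.5139 0.5151
0.265 13 0.5117 0.5157
0.271 1 0.5066 0.5066
0.277 8 0.5064 0.5194
0.283 11 0.5053 0.52
0.289 14 0.5044 0.5203
0.295 11 0.5055 0.5202
0.301 15 0.5183 0.5214
0.307 13 0.5046 0.5203
0.313 14 0.5052 0.5208
0.319 5 0.5189 0.5208
```

View pics/e.png

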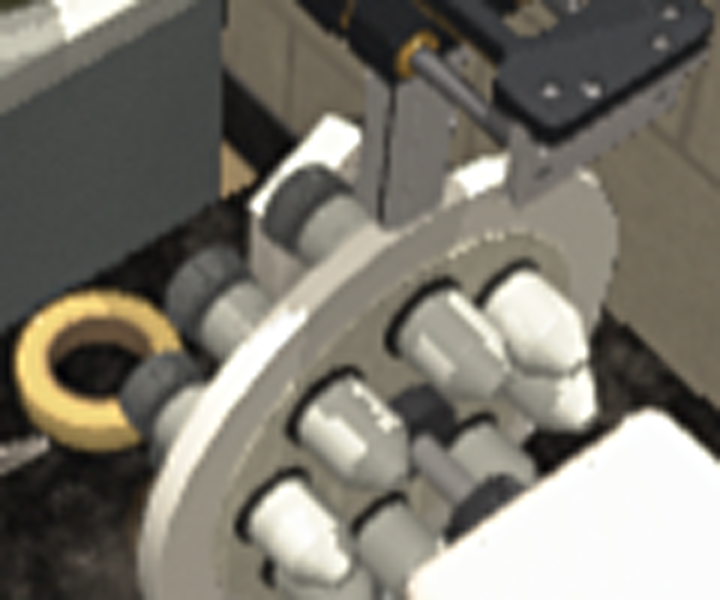

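Run:
```python
from h import *
a,W=cloud('scene');o=ctrl.get_obs();print(o['ee_pos'],o['force'],o['grip_width'],o['tau'])
p=W.reshape(-1,3)
q=p[(abs(p[:,1]+.13)<.05)&(abs(p[:,0]-.507)<.12)&(p[:,2]>.27)&(p[:,2]<.46)]
for z in np.arange(.27,.46,.01):
    s=q[(q[:,2]>=z)&(q[:,2]<z+.01)]
    if len(s):print(z.round(3),len(s),np.percentile(s,[2,98],axis=0)[:,:2].round(3).tolist())
im,d=viewer.camera('wrist');i=viewer.camera_info('wrist')
v,u=np.mgrid[:384,:512];x=u-i['cx'];y=v-i['cy'];r=np.hypot(x,y)+1e-9;th=r/i['fx']
P=np.stack([x/r*np.tan(th)*d,y/r*np.tan(th)*d,d],-1)
W=(P-np.array(i['t']))@np.array(i['R']);print('wc',-np.array(i['R']).T@np.array(i['t']))
for vv in range(190,330,8):
    s=[W[vv,uu].round(3).tolist() for uu in (248,254,258,266)];print(vv,s)
```

```text
[ 0.50692954 -0.13098303  0.24372974] [-0.69386401  0.14846674  1.80677212] 0.0005607550060228461 [-2.32058699e-02 -4.72392869e+01 -3.56711876e+01  4.19835036e-02
  3.55698320e-02  9.87801900e-05]
0.27 29 [[0.5, -0.149], [0.518, -0.121]]
0.28 49 [[0.497, -0.142], [0.521, -0.124]]
0.29 45 [[0.498, -0.141], [0.52, -0.123]]
0.3 52 [[0.497, -0.141], [0.52, -0.122]]
0.31 48 [[0.496, -0.142], [0.52, -0.122]]
0.32 58 [[0.497, -0.142], [0.521, -0.123]]
0.33 45 [[0.496, -0.141], [0.52, -0.127]]
0.34 19 [[0.513, -0.142], [0.521, -0.127]]
0.35 4 [[0.518, -0.14], [0.521, -0.138]]
0.36 17 [[0.43, -0.163], [0.588, -0.107]]
0.37 214 [[0.432, -0.166], [0.588, -0.1]]
0.38 422 [[0.434, -0.165], [0.588, -0.105]]
0.39 349 [[0.426, -0.166], [0.594, -0.105]]
0.4 496 [[0.425, -0.167], [0.596, -0.103]]
0.41 1103 [[0.421, -0.163], [0.595, -0.1]]
0.42 199 [[0.47, -0.153], [0.525, -0.109]]
0.43 57 [[0.473, -0.153], [0.524, -0.11]]
0.44 31 [[0.476, -0.165], [0.525, -0.147]]
0.45 146 [[0.468, -0.167], [0.538, -0.143]]
wc [ 0.50391703 -0.06291067  0.45318201]
190 [[0.5, -0.116, 0.235], [0.505, -0.107, 0.27], [0.5
[... 1043 characters left out ...]
78 [[0.503, -0.099, 0.392], [0.505, -0.103, 0.386], [0.506, -0.103, 0.385], [0.507, -0.098, 0.394]]
286 [[0.503, -0.101, 0.392], [0.505, -0.104, 0.388], [0.506, -0.104, 0.388], [0.507, -0.099, 0.395]]
294 [[0.503, -0.104, 0.392], [0.505, -0.106, 0.389], [0.506, -0.106, 0.389], [0.507, -0.102, 0.394]]
302 [[0.503, -0.105, 0.394], [0.505, -0.108, 0.389], [0.506, -0.108, 0.389], [0.507, -0.103, 0.396]]
310 [[0.503, -0.108, 0.392], [0.51, -0.399, 0.003], [0.518, -0.4, 0.002], [0.508, -0.106, 0.395]]
318 [[0.503, -0.109, 0.395], [0.51, -0.406, 0.019], [0.517, -0.405, 0.019], [0.508, -0.108, 0.395]]
326 [[0.503, -0.112, 0.395], [0.51, -0.407, 0.041], [0.517, -0.404, 0.044], [0.508, -0.111, 0.396]]
```

```bash
python3 -c "
from station import ctrl
print(ctrl.hold_point_z,[x for x in dir(ctrl) if x[0]!='_'])"
```

```text
0.0188 ['MotionError', 'get_obs', 'hold_point_z']
```

Request:
{"fn": "carry_out", "kwargs": {"commands": [1,0,0,1,0,0,0,-0.5,0,0,1.5,0,0,0,-0.5,0,0,1.5,0,0,0,-0.5,0,0,1.5,0,0,0,-0.5,0,0,1.5,0,0,0,-0.5,0,0,1.5,0,0,0,-0.5,0,0,1.5,0,0,0], "force": 5}}

```text
time_s: 4.83
ee_pos: [0.5068, -0.131, 0.2585]
eef_rot: [3.141, -0.002, 0.021]
force: [0.8, 0.5, 0.3]
grip_width: 0.0372
```

Request:
{"fn": "carry_out", "kwargs": {"commands": [-0.5,0,0,0,0,0,0,-0.5,0,0,0,0,0,0,-0.5,0,0,-1.5,0,0,0,-0.5,0,0,-3,0,0,0,-0.5,0,0,-4.3,0,0,0,-0.5,0,0,-4.3,0,0,0]}}

```text
time_s: 5.33
ee_pos: [0.5059, -0.1307, 0.2131]
eef_rot: [-3.141, 0.002, 0.021]
force: [-0.6, 1.2, -0.4]
grip_width: 0.0706
```

Run:
```python
from h import *
o=ctrl.get_obs();print(o['ee_pos'],o['force'],o['grip_width'])
a,W=cloud('scene')
p=W.reshape(-1,3)
q=p[(abs(p[:,1]+.13)<.02)&(abs(p[:,0]-.507)<.07)&(p[:,2]>.2)&(p[:,2]<.4)&(abs(p[:,0]-.507)>.012)]
for z in np.arange(.2,.36,.01):
    s=q[(q[:,2]>=z)&(q[:,2]<z+.01)]
    if len(s):print(z.round(3),len(s),np.percentile(s,[2,98],axis=0)[:,:2].round(3).tolist())
cv2.imwrite('pics/f.png',cv2.resize(a[60:160,230:350],(480,400),interpolation=cv2.INTER_CUBIC))
```

```text
[ 0.50593523 -0.13066269  0.21308328] [-0.55494774  1.1998609  -0.41864441] 0.07059950546603205
0.2 16 [[0.452, -0.139], [0.554, -0.125]]
0.21 95 [[0.446, -0.14], [0.559, -0.115]]
0.22 202 [[0.445, -0.138], [0.555, -0.113]]
0.23 23 [[0.448, -0.137], [0.544, -0.118]]
0.24 32 [[0.463, -0.141], [0.55, -0.125]]
0.25 52 [[0.461, -0.141], [0.554, -0.122]]
0.26 67 [[0.461, -0.142], [0.554, -0.123]]
0.27 60 [[0.46, -0.142], [0.554, -0.124]]
0.28 59 [[0.461, -0.141], [0.554, -0.123]]
0.29 49 [[0.463, -0.142], [0.555, -0.125]]
0.3 45 [[0.462, -0.142], [0.554, -0.13]]
0.31 37 [[0.46, -0.141], [0.555, -0.122]]
0.32 16 [[0.462, -0.141], [0.529, -0.124]]
0.33 13 [[0.468, -0.139], [0.472, -0.13]]
0.34 11 [[0.469, -0.145], [0.471, -0.137]]
0.35 13 [[0.464, -0.149], [0.546, -0.11]]
```

View pics/f.png

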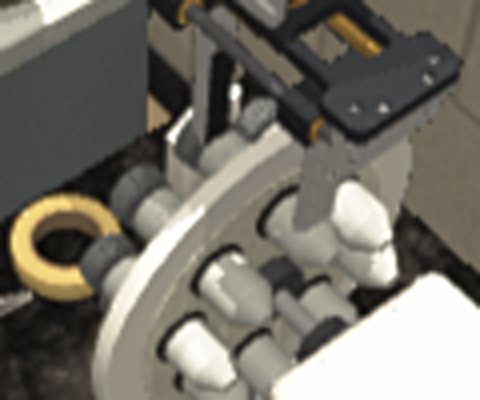

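The fingers now straddle the rim, with tips at z ~0.242. The reported TCP lies about 30 mm beyond the true tips along the tool, so I'll allow for that from here on. Now I'll close.

Request:
{"fn": "carry_out", "kwargs": {"commands": [0,0.1,0,0,0,0,0,0.6,0.1,0,0,0,0,0,1,0.1,0,0,0,0,0,1,0.1,0,0,0,0,0,1,0.1,0,0,0,0,0,1,0.1,0,0,0,0,0,1,0.1,0,0,0,0,0,1,0.1,0,0,0,0,0], "force": 5}}

```text
time_s: 6.05
ee_pos: [0.5074, -0.1308, 0.2147]
eef_rot: [3.141, 0.0, 0.022]
force: [-0.4, 0.6, 0.6]
grip_width: 0.0207
```

```bash
python3 arc.py
```

```text
t6.05 th 0.74 tool -0.01 r 0.0627 ax 0.0004 | Ft -0.60 Frad 0.57 Fa -0.34 m [-0.02 -0.08  0.02] w0.0207 [-0.32  0.21  1.54 -0.    1.39 -0.34]
```

Request:
{"fn": "carry_out", "kwargs": {"commands": [1,0,0,0,0,0,0,1,0,0,0,0,0,0,1,0,0,0,0,0,0,1,0,0,0,0,0,0]}}

```text
time_s: 6.38
ee_pos: [0.5083, -0.1308, 0.2148]
eef_rot: [3.141, -0.002, 0.022]
force: [8.7, 0.3, -3.8]
grip_width: 0.012
```

Request:
{"fn": "carry_out", "kwargs": {"commands": [1,0,0,0,0,0,0,1,0,0,0,0,0,0], "force": 20}}

```text
time_s: 6.55
ee_pos: [0.5084, -0.1308, 0.2148]
eef_rot: [3.141, -0.002, 0.022]
force: [1.3, -0.3, -0.2]
grip_width: 0.0121
```

```bash
python3 arc.py 2.5 5 7.5 10 12.5 15 17.5 20 -5 -10 -15 -20
```

```text
t6.55 th 0.77 tool -0.02 r 0.0628 ax 0.0014 | Ft 0.31 Frad -0.23 Fa 1.31 m [-0.08 -0.2  -0.03] w0.0121 [-0.32  0.21  1.54  0.    1.39 -0.34]
2.5 [0.01, -0.27, -0.01] [0.044, 0.001, 0.0]
5.0 [0.01, -0.55, -0.03] [0.087, 0.002, 0.0]
7.5 [0.02, -0.82, -0.06] [0.131, 0.003, 0.0]
10.0 [0.02, -1.09, -0.11] [0.174, 0.004, 0.0]
12.5 [0.03, -1.36, -0.17] [0.218, 0.005, 0.0]
15.0 [0.04, -1.62, -0.24] [0.262, 0.006, 0.0]
17.5 [0.04, -1.88, -0.32] [0.305, 0.007, 0.0]
20.0 [0.05, -2.14, -0.41] [0.349, 0.008, 0.0]
-5.0 [-0.01, 0.55, -0.02] [-0.087, -0.002, -0.0]
-10.0 [-0.02, 1.09, -0.08] [-0.174, -0.004, -0.0]
-15.0 [-0.04, 1.63, -0.19] [-0.262, -0.006, -0.0]
-20.0 [-0.05, 2.15, -0.35] [-0.349, -0.008, -0.0]
```

Request:
{"fn": "carry_out", "kwargs": {"commands": [1,0.01,-0.27,-0.01,0.044,0.001,0,1,0.01,-0.55,-0.03,0.087,0.002,0,1,0.02,-0.82,-0.06,0.131,0.003,0,1,0.02,-1.09,-0.11,0.174,0.004,0,1,0.03,-1.36,-0.17,0.218,0.005,0,1,0.04,-1.62,-0.24,0.262,0.006,0]}}

```text
time_s: 7.05
ee_pos: [0.5086, -0.1457, 0.2121]
eef_rot: [-2.875, -0.001, 0.022]
force: [0.5, 10.3, -4.6]
grip_width: 0.0116
```

```bash
python3 - <<'E'
s=open('arc.py').read()
s=s.replace("    return o,th","    m=o['moment'];print('   m_a %.3f  T(ref tcp) %.3f  T(Ft*.11) %.3f'%(m@a,-(m@a+np.cross(p,f)@a),-.11*(f@t)))\n    return o,th")
open('arc.py','w').write(s)
E
python3 arc.py 2.5 5 7.5 10 -2.5 -5 -7.5 -10
```

```text
t7.05 th 14.67 tool 15.28 r 0.0621 ax 0.0012 | Ft -8.77 Frad -7.04 Fa 0.68 m [ 1.31 -0.17 -0.12] w0.0116 [-0.48  0.3   1.47  0.23  1.51 -0.53]
   m_a 1.305  T(ref tcp) -0.760  T(Ft*.11) 0.965
2.5 [0.01, -0.26, -0.07] [0.044, 0.001, 0.0]
5.0 [0.01, -0.52, -0.16] [0.087, 0.002, 0.0]
7.5 [0.02, -0.77, -0.26] [0.131, 0.003, 0.0]
10.0 [0.02, -1.02, -0.36] [0.174, 0.004, 0.0]
-2.5 [-0.01, 0.26, 0.06] [-0.044, -0.001, -0.0]
-5.0 [-0.01, 0.53, 0.11] [-0.087, -0.002, -0.0]
-7.5 [-0.02, 0.8, 0.15] [-0.131, -0.003, -0.0]
-10.0 [-0.02, 1.07, 0.18] [-0.174, -0.004, -0.0]
```

```bash
cat > plan.py <<'E'
# plan.py t0 t1 t2 ...: rows for ideal arc calls t0->t1, t1->t2,... step ~2.5 deg
import sys
from arc import *
state()
def plan(ts,step=2.5,r=.0625,g=1):
    e=np.array([-a[1],a[0],0]);k=np.array([0,0,1.])
    P=lambda t:r*(-np.sin(np.radians(t))*e+np.cos(np.radians(t))*k)
    for s,t in zip(ts,ts[1:]):
        n=max(1,round(abs(t-s)/step));row=[]
        for u in np.linspace(s,t,n+1)[1:]:
            row+=[g]+(100*(P(u)-P(s))).round(2).tolist()+(np.radians(u-s)*a).round(3).tolist()
        print(s,t,row)
if __name__=='__main__': plan(list(map(float,sys.argv[1:])))
E
python3 plan.py 15 25 35 45 30 15 0 -15
```

```text
t7.05 th 14.67 tool 15.28 r 0.0621 ax 0.0012 | Ft -8.77 Frad -7.04 Fa 0.68 m [ 1.31 -0.17 -0.12] w0.0116 [-0.48  0.3   1.47  0.23  1.51 -0.53]
   m_a 1.305  T(ref tcp) -0.760  T(Ft*.11) 0.965
15.0 25.0 [1, 0.01, -0.26, -0.08, 0.044, 0.001, 0.0, 1, 0.01, -0.52, -0.16, 0.087, 0.002, 0.0, 1, 0.02, -0.77, -0.26, 0.131, 0.003, 0.0, 1, 0.02, -1.02, -0.37, 0.174, 0.004, 0.0]
25.0 35.0 [1, 0.01, -0.24, -0.12, 0.044, 0.001, 0.0, 1, 0.01, -0.48, -0.25, 0.087, 0.002, 0.0, 1, 0.02, -0.72, -0.39, 0.131, 0.003, 0.0, 1, 0.02, -0.94, -0.54, 0.174, 0.004, 0.0]
35.0 45.0 [1, 0.0, -0.22, -0.16, 0.044, 0.001, 0.0, 1, 0.01, -0.43, -0.33, 0.087, 0.002, 0.0, 1, 0.01, -0.64, -0.51, 0.131, 0.003, 0.0, 1, 0.02, -0.83, -0.7, 0.174, 0.004, 0.0]
45.0 30.0 [1, -0.0, 0.2, 0.19, -0.044, -0.001, -0.0, 1, -0.01, 0.4, 0.37, -0.087, -0.002, -0.0, 1, -0.01, 0.61, 0.54, -0.131, -0.003, -0.0, 1, -0.02, 0.83, 0.7, -0.174, -0.004, -0.0, 1, -0.02, 1.06, 0.85, -0.218, -0.005, -0.0, 1, -0.03, 1.29, 0.99, -0.262, -0.006, -0.0]
30.0 15.0 [1, -0.01, 0.24, 0.13, -0.044, -0.001, -0.0, 1, -0.01, 0.48, 0.25, -0.087, -0.002, -0.0, 1, -0.02, 0.73, 0.36, -0.131, -0.003, -0.0, 1, -0.02, 0.99, 0.46, -0.174, -0.004, -0.0, 1, -0.03, 1.25, 0.55, -0.218, -0.005, -0.0, 1, -0.03, 1.51, 0.62, -0.262, -0.006, -0.0]
15.0 0.0 [1, -0.01, 0.26, 0.06, -0.044, -0.001, -0.0, 1, -0.01, 0.53, 0.12, -0.087, -0.002, -0.0, 1, -0.02, 0.8, 0.16, -0.131, -0.003, -0.0, 1, -0.02, 1.07, 0.19, -0.174, -0.004, -0.0, 1, -0.03, 1.34, 0.21, -0.218, -0.005, -0.0, 1, -0.04, 1.62, 0.21, -0.262, -0.006, -0.0]
0.0 -15.0 [1, -0.01, 0.27, -0.01, -0.044, -0.001, -0.0, 1, -0.01, 0.54, -0.02, -0.087, -0.002, -0.0, 1, -0.02, 0.82, -0.05, -0.131, -0.003, -0.0, 1, -0.02, 1.09, -0.09, -0.174, -0.004, -0.0, 1, -0.03, 1.35, -0.15, -0.218, -0.005, -0.0, 1, -0.04, 1.62, -0.21, -0.262, -0.006, -0.0]
```

Request:
{"fn": "carry_out", "kwargs": {"commands": [1,0.01,-0.26,-0.08,0.044,0.001,0,1,0.01,-0.52,-0.16,0.087,0.002,0,1,0.02,-0.77,-0.26,0.131,0.003,0,1,0.02,-1.02,-0.37,0.174,0.004,0]}}

```text
time_s: 7.38
ee_pos: [0.5087, -0.155, 0.2083]
eef_rot: [-2.697, -0.0, 0.023]
force: [0.9, 10.2, -3.5]
grip_width: 0.0119
```

Request:
{"fn": "carry_out", "kwargs": {"commands": [1,0.01,-0.24,-0.12,0.044,0.001,0,1,0.01,-0.48,-0.25,0.087,0.002,0,1,0.02,-0.72,-0.39,0.131,0.003,0,1,0.02,-0.94,-0.54,0.174,0.004,0]}}

```text
time_s: 7.72
ee_pos: [0.5088, -0.1636, 0.2031]
eef_rot: [-2.518, -0.0, 0.024]
force: [0.1, 9.0, -0.3]
grip_width: 0.0117
```

```bash
python3 arc.py
```

```text
t7.72 th 33.35 tool 35.70 r 0.0612 ax 0.0011 | Ft -7.38 Frad -5.19 Fa 0.30 m [ 0.78 -0.21 -0.23] w0.0117 [-0.64  0.47  1.36  0.48  1.71 -0.7 ]
   m_a 0.774  T(ref tcp) -0.323  T(Ft*.11) 0.811
```

Request:
{"fn": "carry_out", "kwargs": {"commands": [1,0,-0.22,-0.16,0.044,0.001,0,1,0.01,-0.43,-0.33,0.087,0.002,0,1,0.01,-0.64,-0.51,0.131,0.003,0,1,0.02,-0.83,-0.7,0.174,0.004,0]}}

```text
time_s: 8.05
ee_pos: [0.5089, -0.1714, 0.1965]
eef_rot: [-2.341, -0.001, 0.024]
force: [-1.9, 7.8, 3.0]
grip_width: 0.0122
```

```bash
python3 arc.py
```

```text
t8.05 th 42.95 tool 45.87 r 0.0608 ax 0.0010 | Ft -7.78 Frad -3.12 Fa -1.72 m [ 0.74 -0.01 -0.04] w0.0122 [-0.7   0.57  1.31  0.59  1.82 -0.75]
   m_a 0.743  T(ref tcp) -0.270  T(Ft*.11) 0.856
```

Request:
{"fn": "carry_out", "kwargs": {"commands": [1,0,0.2,0.19,-0.044,-0.001,0,1,-0.01,0.4,0.37,-0.087,-0.002,0,1,-0.01,0.61,0.54,-0.131,-0.003,0,1,-0.02,0.83,0.7,-0.174,-0.004,0,1,-0.02,1.06,0.85,-0.218,-0.005,0,1,-0.03,1.29,0.99,-0.262,-0.006,0]}}

```text
time_s: 8.55
ee_pos: [0.5087, -0.1587, 0.2056]
eef_rot: [-2.606, 0.0, 0.024]
force: [4.1, 0.7, -10.0]
grip_width: 0.0117
```

```bash
python3 arc.py
```

```text
t8.55 th 28.19 tool 30.71 r 0.0608 ax 0.0010 | Ft 4.14 Frad -9.12 Fa 4.08 m [-1.32 -0.85 -0.59] w0.0117 [-0.61  0.42  1.39  0.43  1.66 -0.66]
   m_a -1.339  T(ref tcp) 1.087  T(Ft*.11) -0.456
```

Request:
{"fn": "carry_out", "kwargs": {"commands": [1,-0.01,0.24,0.13,-0.044,-0.001,0,1,-0.01,0.48,0.25,-0.087,-0.002,0,1,-0.02,0.73,0.36,-0.131,-0.003,0,1,-0.02,0.99,0.46,-0.174,-0.004,0,1,-0.03,1.25,0.55,-0.218,-0.005,0,1,-0.03,1.51,0.62,-0.262,-0.006,0]}}

```text
time_s: 9.05
ee_pos: [0.5085, -0.1439, 0.2119]
eef_rot: [-2.871, -0.0, 0.023]
force: [0.9, -1.1, -3.0]
grip_width: 0.0119
```

```bash
python3 plan.py 15 0 -15 -30 -45
```

```text
t9.05 th 13.09 tool 15.53 r 0.0615 ax 0.0012 | Ft 1.76 Frad -2.71 Fa 0.89 m [-0.62 -0.33 -0.18] w0.0119 [-0.48  0.3   1.47  0.24  1.51 -0.53]
   m_a -0.627  T(ref tcp) 0.518  T(Ft*.11) -0.193
15.0 0.0 [1, -0.01, 0.26, 0.06, -0.044, -0.001, -0.0, 1, -0.01, 0.53, 0.12, -0.087, -0.002, -0.0, 1, -0.02, 0.8, 0.16, -0.131, -0.003, -0.0, 1, -0.02, 1.07, 0.19, -0.174, -0.004, -0.0, 1, -0.03, 1.34, 0.21, -0.218, -0.005, -0.0, 1, -0.04, 1.62, 0.21, -0.262, -0.006, -0.0]
0.0 -15.0 [1, -0.01, 0.27, -0.01, -0.044, -0.001, -0.0, 1, -0.01, 0.54, -0.02, -0.087, -0.002, -0.0, 1, -0.02, 0.82, -0.05, -0.131, -0.003, -0.0, 1, -0.02, 1.09, -0.09, -0.174, -0.004, -0.0, 1, -0.03, 1.35, -0.15, -0.218, -0.005, -0.0, 1, -0.04, 1.62, -0.21, -0.262, -0.006, -0.0]
-15.0 -30.0 [1, -0.01, 0.26, -0.08, -0.044, -0.001, -0.0, 1, -0.01, 0.52, -0.16, -0.087, -0.002, -0.0, 1, -0.02, 0.77, -0.26, -0.131, -0.003, -0.0, 1, -0.02, 1.02, -0.37, -0.174, -0.004, -0.0, 1, -0.03, 1.27, -0.49, -0.218, -0.005, -0.0, 1, -0.03, 1.51, -0.62, -0.262, -0.006, -0.0]
-30.0 -45.0 [1, -0.01, 0.23, -0.14, -0.044, -0.001, -0.0, 1, -0.01, 0.46, -0.29, -0.087, -0.002, -0.0, 1, -0.01, 0.68, -0.45, -0.131, -0.003, -0.0, 1, -0.02, 0.89, -0.62, -0.174, -0.004, -0.0, 1, -0.02, 1.1, -0.8, -0.218, -0.005, -0.0, 1, -0.03, 1.29, -0.99, -0.262, -0.006, -0.0]
```

Request:
{"fn": "carry_out", "kwargs": {"commands": [1,-0.01,0.26,0.06,-0.044,-0.001,0,1,-0.01,0.53,0.12,-0.087,-0.002,0,1,-0.02,0.8,0.16,-0.131,-0.003,0,1,-0.02,1.07,0.19,-0.174,-0.004,0,1,-0.03,1.34,0.21,-0.218,-0.005,0,1,-0.04,1.62,0.21,-0.262,-0.006,0]}}

```text
time_s: 9.55
ee_pos: [0.5082, -0.1278, 0.2142]
eef_rot: [-3.135, -0.001, 0.023]
force: [2.5, -0.8, -2.7]
grip_width: 0.0118
```

```bash
python3 arc.py
```

```text
t9.55 th -2.02 tool 0.37 r 0.0622 ax 0.0013 | Ft 0.73 Frad -2.76 Fa 2.51 m [-0.25 -0.32 -0.13] w0.0118 [-0.32  0.22  1.54  0.01  1.39 -0.34]
   m_a -0.261  T(ref tcp) 0.216  T(Ft*.11) -0.080
```

Request:
{"fn": "carry_out", "kwargs": {"commands": [1,-0.01,0.27,-0.01,-0.044,-0.001,0,1,-0.01,0.54,-0.02,-0.087,-0.002,0,1,-0.02,0.82,-0.05,-0.131,-0.003,0,1,-0.02,1.09,-0.09,-0.174,-0.004,0,1,-0.03,1.35,-0.15,-0.218,-0.005,0,1,-0.04,1.62,-0.21,-0.262,-0.006,0]}}

```text
time_s: 10.05
ee_pos: [0.508, -0.1116, 0.2123]
eef_rot: [2.884, -0.002, 0.023]
force: [3.7, -1.3, -4.0]
grip_width: 0.012
```

```bash
python3 arc.py
```

```text
t10.05 th -16.94 tool -14.78 r 0.0630 ax 0.0014 | Ft 0.15 Frad -4.25 Fa 3.63 m [-0.06 -0.39 -0.1 ] w0.0120 [-0.14  0.18  1.6  -0.26  1.32 -0.1 ]
   m_a -0.071  T(ref tcp) 0.061  T(Ft*.11) -0.017
```

Request:
{"fn": "carry_out", "kwargs": {"commands": [1,-0.01,0.26,-0.08,-0.044,-0.001,0,1,-0.01,0.52,-0.16,-0.087,-0.002,0,1,-0.02,0.77,-0.26,-0.131,-0.003,0,1,-0.02,1.02,-0.37,-0.174,-0.004,0,1,-0.03,1.27,-0.49,-0.218,-0.005,0,1,-0.03,1.51,-0.62,-0.262,-0.006,0]}}

```text
time_s: 10.55
ee_pos: [0.5078, -0.0965, 0.2062]
eef_rot: [2.619, -0.002, 0.024]
force: [1.7, -3.6, -1.8]
grip_width: 0.0119
```

```bash
python3 plan.py -30 -45 -30 -15 0
```

```text
t10.55 th -31.68 tool -29.94 r 0.0637 ax 0.0015 | Ft 2.10 Frad -3.45 Fa 1.64 m [ 0.02 -0.11 -0.07] w0.0119 [ 0.03  0.21  1.66 -0.54  1.32  0.16]
   m_a 0.017  T(ref tcp) -0.151  T(Ft*.11) -0.231
-30.0 -45.0 [1, -0.01, 0.23, -0.14, -0.044, -0.001, -0.0, 1, -0.01, 0.46, -0.29, -0.087, -0.002, -0.0, 1, -0.01, 0.68, -0.45, -0.131, -0.003, -0.0, 1, -0.02, 0.89, -0.62, -0.174, -0.004, -0.0, 1, -0.02, 1.1, -0.8, -0.218, -0.005, -0.0, 1, -0.03, 1.29, -0.99, -0.262, -0.006, -0.0]
-45.0 -30.0 [1, 0.0, -0.2, 0.19, 0.044, 0.001, 0.0, 1, 0.01, -0.4, 0.37, 0.087, 0.002, 0.0, 1, 0.01, -0.61, 0.54, 0.131, 0.003, 0.0, 1, 0.02, -0.83, 0.7, 0.174, 0.004, 0.0, 1, 0.02, -1.06, 0.85, 0.218, 0.005, 0.0, 1, 0.03, -1.29, 0.99, 0.262, 0.006, 0.0]
-30.0 -15.0 [1, 0.01, -0.24, 0.13, 0.044, 0.001, 0.0, 1, 0.01, -0.48, 0.25, 0.087, 0.002, 0.0, 1, 0.02, -0.73, 0.36, 0.131, 0.003, 0.0, 1, 0.02, -0.99, 0.46, 0.174, 0.004, 0.0, 1, 0.03, -1.25, 0.55, 0.218, 0.005, 0.0, 1, 0.03, -1.51, 0.62, 0.262, 0.006, 0.0]
-15.0 0.0 [1, 0.01, -0.26, 0.06, 0.044, 0.001, 0.0, 1, 0.01, -0.53, 0.12, 0.087, 0.002, 0.0, 1, 0.02, -0.8, 0.16, 0.131, 0.003, 0.0, 1, 0.02, -1.07, 0.19, 0.174, 0.004, 0.0, 1, 0.03, -1.34, 0.21, 0.218, 0.005, 0.0, 1, 0.04, -1.62, 0.21, 0.262, 0.006, 0.0]
```

Request:
{"fn": "carry_out", "kwargs": {"commands": [1,-0.01,0.23,-0.14,-0.044,-0.001,0,1,-0.01,0.46,-0.29,-0.087,-0.002,0,1,-0.01,0.68,-0.45,-0.131,-0.003,0,1,-0.02,0.89,-0.62,-0.174,-0.004,0,1,-0.02,1.1,-0.8,-0.218,-0.005,0,1,-0.03,1.29,-0.99,-0.262,-0.006,0]}}

```text
time_s: 11.05
ee_pos: [0.5076, -0.0836, 0.1966]
eef_rot: [2.355, -0.002, 0.024]
force: [2.3, -3.7, -0.8]
grip_width: 0.0119
```

```bash
python3 arc.py
```

```text
t11.05 th -46.15 tool -45.08 r 0.0643 ax 0.0016 | Ft 2.01 Frad -3.29 Fa 2.24 m [ 0.2  -0.08 -0.09] w0.0119 [ 0.18  0.3   1.69 -0.79  1.38  0.41]
   m_a 0.194  T(ref tcp) -0.323  T(Ft*.11) -0.221
```

Request:
{"fn": "carry_out", "kwargs": {"commands": [1,0,-0.2,0.19,0.044,0.001,0,1,0.01,-0.4,0.37,0.087,0.002,0,1,0.01,-0.61,0.54,0.131,0.003,0,1,0.02,-0.83,0.7,0.174,0.004,0,1,0.02,-1.06,0.85,0.218,0.005,0,1,0.03,-1.29,0.99,0.262,0.006,0]}}

```text
time_s: 11.55
ee_pos: [0.5077, -0.0955, 0.2051]
eef_rot: [2.622, -0.002, 0.024]
force: [4.4, 4.7, -12.9]
grip_width: 0.0116
```

```bash
python3 arc.py
```

```text
t11.55 th -32.99 tool -29.80 r 0.0633 ax 0.0015 | Ft -10.88 Frad -8.32 Fa 4.48 m [ 2.19 -0.47  0.16] w0.0116 [ 0.03  0.21  1.66 -0.54  1.31  0.16]
   m_a 2.180  T(ref tcp) -1.491  T(Ft*.11) 1.197
```

Request:
{"fn": "carry_out", "kwargs": {"commands": [1,0.01,-0.24,0.13,0.044,0.001,0,1,0.01,-0.48,0.25,0.087,0.002,0,1,0.02,-0.73,0.36,0.131,0.003,0,1,0.02,-0.99,0.46,0.174,0.004,0,1,0.03,-1.25,0.55,0.218,0.005,0,1,0.03,-1.51,0.62,0.262,0.006,0]}}

```text
time_s: 12.05
ee_pos: [0.508, -0.1095, 0.2112]
eef_rot: [2.888, -0.002, 0.024]
force: [-0.3, 7.9, -3.1]
grip_width: 0.0118
```

```bash
python3 plan.py -15 -30 -45 -60 -75
```

```text
t12.05 th -19.06 tool -14.54 r 0.0626 ax 0.0015 | Ft -8.53 Frad -0.36 Fa -0.12 m [ 1.54  0.13 -0.16] w0.0118 [-0.14  0.18  1.61 -0.26  1.31 -0.1 ]
   m_a 1.547  T(ref tcp) -1.012  T(Ft*.11) 0.939
-15.0 -30.0 [1, -0.01, 0.26, -0.08, -0.044, -0.001, -0.0, 1, -0.01, 0.52, -0.16, -0.087, -0.002, -0.0, 1, -0.02, 0.77, -0.26, -0.131, -0.003, -0.0, 1, -0.02, 1.02, -0.37, -0.174, -0.004, -0.0, 1, -0.03, 1.27, -0.49, -0.218, -0.005, -0.0, 1, -0.03, 1.51, -0.62, -0.262, -0.006, -0.0]
-30.0 -45.0 [1, -0.01, 0.23, -0.14, -0.044, -0.001, -0.0, 1, -0.01, 0.46, -0.29, -0.087, -0.002, -0.0, 1, -0.01, 0.68, -0.45, -0.131, -0.003, -0.0, 1, -0.02, 0.89, -0.62, -0.174, -0.004, -0.0, 1, -0.02, 1.1, -0.8, -0.218, -0.005, -0.0, 1, -0.03, 1.29, -0.99, -0.262, -0.006, -0.0]
-45.0 -60.0 [1, -0.0, 0.19, -0.2, -0.044, -0.001, -0.0, 1, -0.01, 0.37, -0.4, -0.087, -0.002, -0.0, 1, -0.01, 0.54, -0.61, -0.131, -0.003, -0.0, 1, -0.02, 0.7, -0.83, -0.174, -0.004, -0.0, 1, -0.02, 0.85, -1.06, -0.218, -0.005, -0.0, 1, -0.02, 0.99, -1.29, -0.262, -0.006, -0.0]
-60.0 -75.0 [1, -0.0, 0.13, -0.24, -0.044, -0.001, -0.0, 1, -0.01, 0.25, -0.48, -0.087, -0.002, -0.0, 1, -0.01, 0.36, -0.73, -0.131, -0.003, -0.0, 1, -0.01, 0.46, -0.99, -0.174, -0.004, -0.0, 1, -0.01, 0.55, -1.25, -0.218, -0.005, -0.0, 1, -0.01, 0.62, -1.51, -0.262, -0.006, -0.0]
```

```bash
cat > fit.py <<'E'
import numpy as np
from scipy.optimize import least_squares
# th tool Ft m_a dir
D=np.array([[14.67,15.28,-8.77,1.305,1],[33.35,35.7,-7.38,.774,1],[42.95,45.87,-7.78,.743,1],[28.19,30.71,4.14,-1.339,-1],[13.09,15.53,1.76,-.627,-1],[-2.02,.37,.73,-.261,-1],[-16.94,-14.78,.15,-.071,-1],[-31.68,-29.94,2.1,.017,-1],[-46.15,-45.08,2.01,.194,-1],[-32.99,-29.8,-10.88,2.18,1],[-19.06,-14.54,-8.53,1.547,1]])
import sys
w=np.radians((.0627*D[:,0]+.048*D[:,1])/.1107)
def res(x,free):
    r,G,p=x[:3]; T=-(D[:,3]+r*D[:,2]); return T-(.55*D[:,4]-G*np.sin(w+p)) 
for r in(None,.2,.22,.24,.26,.28):
    f=(lambda x:res(x,1)) if r is None else (lambda x:res([r,*x],1))
    x0=[.25,.43,-1.4] if r is None else [.43,-1.4]
    s=least_squares(f,x0,loss='soft_l1',f_scale=.08)
    print(r,s.x[:-1].round(3),'psi0 deg',np.degrees(s.x[-1]).round(1),'target th',(-180-np.degrees(s.x[-1])).round(1),'rms',np.sqrt((f(s.x)**2).mean()).round(3),f(s.x).round(2))
E
python3 fit.py
```

```text
None [0.276 0.83 ] psi0 deg -142.1 target th -37.9 rms 0.123 [-0.1  -0.08  0.03 -0.02  0.04  0.11  0.27 -0.15 -0.09  0.18 -0.04]
0.2 [0.334] psi0 deg -137.5 target th -42.5 rms 0.436 [-0.38 -0.17 -0.07  0.74  0.55  0.44  0.44  0.05 -0.03 -0.62 -0.53]
0.22 [0.487] psi0 deg -143.4 target th -36.6 rms 0.327 [-0.31 -0.16 -0.06  0.53  0.41  0.37  0.42  0.02 -0.01 -0.38 -0.38]
0.24 [0.642] psi0 deg -146.2 target th -33.8 rms 0.228 [-0.23 -0.15 -0.05  0.32  0.28  0.29  0.39 -0.    0.01 -0.14 -0.23]
0.26 [0.78] psi0 deg -143.7 target th -36.3 rms 0.146 [-0.18 -0.14 -0.04  0.1   0.12  0.17  0.31 -0.09 -0.04  0.04 -0.14]
0.28 [0.838] psi0 deg -141.4 target th -38.6 rms 0.126 [-0.07 -0.06  0.05 -0.05  0.02  0.1   0.26 -0.17 -0.1   0.21 -0.02]
```

```bash
cat >> fit.py <<'E'
print('--with c sin(tool)')
S=np.sin(np.radians(D[:,1]))
for r in(None,.15,.2,.24,.26,.28):
    g=lambda x,r:-(D[:,3]+r*D[:,2])+x[2]*S-(.55*D[:,4]-x[0]*np.sin(w+x[1]))
    f=(lambda x:np.r_[g(x,x[3]),(x[0]-.425)/.03*.08]) if r is None else (lambda x:np.r_[g(x,r),(x[0]-.425)/.03*.08])
    s=least_squares(f,[.43,-1.4,0]+([.25] if r is None else []),loss='soft_l1',f_scale=.08)
    print(r,s.x.round(3),'target',(-180-np.degrees(s.x[1])).round(1),'rms',np.sqrt((f(s.x)**2).mean()).round(3),f(s.x).round(2))
print('--Ft only')
f=lambda x:-.11*D[:,2]-(.55*D[:,4]-x[0]*np.sin(w+x[1]))
s=least_squares(f,[.43,-1.4],loss='soft_l1',f_scale=.08);print(s.x,-180-np.degrees(s.x[1]),f(s.x).round(2))
E
python3 fit.py|sed -n '/--/,$p'
```

```text
--with c sin(tool)
None [ 0.447 -1.535 -0.692  0.274] target -92.1 rms 0.129 [-0.06 -0.07  0.03  0.02  0.08  0.16  0.32 -0.09 -0.03  0.2  -0.02  0.06]
0.15 [ 0.425 -0.11  -0.304] target -173.7 rms 0.693 [-0.56 -0.19 -0.08  1.28  0.89  0.65  0.51  0.11 -0.07 -1.21 -0.91 -0.  ]
0.2 [ 0.425 -0.526 -0.608] target -149.9 rms 0.419 [-0.37 -0.17 -0.07  0.74  0.55  0.44  0.44  0.04 -0.03 -0.63 -0.55 -0.  ]
0.24 [ 0.425 -2.174 -0.289] target -55.4 rms 0.218 [-0.23 -0.15 -0.05  0.32  0.28  0.29  0.39 -0.    0.01 -0.15 -0.24  0.  ]
0.26 [ 0.43  -1.534 -0.639] target -92.1 rms 0.142 [-0.15 -0.12 -0.03  0.12  0.14  0.19  0.33 -0.07 -0.03  0.04 -0.13  0.01]
0.28 [ 0.459 -1.534 -0.708] target -92.1 rms 0.136 [-0.02 -0.04  0.06 -0.02  0.05  0.14  0.31 -0.1  -0.04  0.27  0.03  0.09]
--Ft only
[ 0.43590389 -1.32915032] -103.84529605644028 [ 0.03 -0.03  0.08 -0.22 -0.03  0.04  0.1  -0.1  -0.04  0.23 -0.05]
```

Request:
{"fn": "carry_out", "kwargs": {"commands": [1,-0.01,0.26,-0.08,-0.044,-0.001,0,1,-0.01,0.52,-0.16,-0.087,-0.002,0,1,-0.02,0.77,-0.26,-0.131,-0.003,0,1,-0.02,1.02,-0.37,-0.174,-0.004,0,1,-0.03,1.27,-0.49,-0.218,-0.005,0,1,-0.03,1.51,-0.62,-0.262,-0.006,0]}}

```text
time_s: 12.55
ee_pos: [0.5077, -0.0951, 0.205]
eef_rot: [2.622, -0.002, 0.024]
force: [4.2, -9.3, -6.6]
grip_width: 0.0123
```

```bash
python3 arc.py
```

```text
t12.55 th -33.35 tool -29.75 r 0.0634 ax 0.0015 | Ft 4.23 Frad -10.64 Fa 4.00 m [-0.82 -0.47  0.11] w0.0123 [ 0.03  0.21  1.66 -0.54  1.31  0.16]
   m_a -0.829  T(ref tcp) 0.561  T(Ft*.11) -0.465
```

Request:
{"fn": "carry_out", "kwargs": {"commands": [1,-0.01,0.23,-0.14,-0.044,-0.001,0,1,-0.01,0.46,-0.29,-0.087,-0.002,0,1,-0.01,0.68,-0.45,-0.131,-0.003,0,1,-0.02,0.89,-0.62,-0.174,-0.004,0,1,-0.02,1.1,-0.8,-0.218,-0.005,0,1,-0.03,1.29,-0.99,-0.262,-0.006,0]}}

```text
time_s: 13.05
ee_pos: [0.5076, -0.0826, 0.1951]
eef_rot: [2.357, -0.002, 0.025]
force: [5.1, -9.8, -6.0]
grip_width: 0.0118
```

```bash
python3 arc.py
```

```text
t13.05 th -47.69 tool -44.94 r 0.0640 ax 0.0016 | Ft 2.24 Frad -11.34 Fa 4.88 m [-0.3  -0.45  0.25] w0.0118 [ 0.18  0.3   1.69 -0.79  1.38  0.41]
   m_a -0.307  T(ref tcp) 0.164  T(Ft*.11) -0.246
```

Request:
{"fn": "carry_out", "kwargs": {"commands": [1,0,0.19,-0.2,-0.044,-0.001,0,1,-0.01,0.37,-0.4,-0.087,-0.002,0,1,-0.01,0.54,-0.61,-0.131,-0.003,0,1,-0.02,0.7,-0.83,-0.174,-0.004,0,1,-0.02,0.85,-1.06,-0.218,-0.005,0,1,-0.02,0.99,-1.29,-0.262,-0.006,0]}}

```text
time_s: 13.55
ee_pos: [0.5074, -0.0731, 0.1823]
eef_rot: [2.092, -0.001, 0.025]
force: [3.1, -10.7, -1.5]
grip_width: 0.0124
```

```bash
python3 arc.py
cat > pose.py <<'E'
# pose.py th r [axial cm]: shift/turn from measured pose to ideal pose (tool radial at angle th, ee radius r, jaws along axis)
import sys
from arc import *
o,_=state();th,r=float(sys.argv[1]),float(sys.argv[2])
e=np.array([-a[1],a[0],0]);k=np.array([0,0,1.])
p=C+a*.001+r*(-np.sin(np.radians(th))*e+np.cos(np.radians(th))*k)
T=R.from_rotvec(np.radians(th)*a)*R.from_euler('xyz',[np.pi,0,.022])
N=R.from_euler('xyz',o['eef_rot'])
print('shift cm',(100*(p-o['ee_pos'])).round(2),'turn',(T*N.inv()).as_rotvec().round(3))
E
python3 pose.py -60 .125; python3 pose.py 25 .125
```

```text
t13.55 th -61.95 tool -60.11 r 0.0645 ax 0.0017 | Ft 3.71 Frad -10.20 Fa 2.85 m [-0.   -0.17  0.13] w0.0124 [ 0.29  0.43  1.71 -1.    1.49  0.62]
   m_a -0.006  T(ref tcp) -0.234  T(Ft*.11) -0.409
t13.55 th -61.95 tool -60.11 r 0.0645 ax 0.0017 | Ft 3.71 Frad -10.20 Fa 2.85 m [-0.   -0.17  0.13] w0.0124 [ 0.29  0.43  1.71 -1.    1.49  0.62]
   m_a -0.006  T(ref tcp) -0.234  T(Ft*.11) -0.409
shift cm [-0.18  5.13  3.22] turn [ 0.002  0.002 -0.003]
t13.55 th -61.95 tool -60.11 r 0.0645 ax 0.0017 | Ft 3.71 Frad -10.20 Fa 2.85 m [-0.   -0.17  0.13] w0.0124 [ 0.29  0.43  1.71 -1.    1.49  0.62]
   m_a -0.006  T(ref tcp) -0.234  T(Ft*.11) -0.409
shift cm [  0.18 -10.97   8.3 ] turn [ 1.485e+00  3.600e-02 -1.000e-03]
```

Request:
{"fn": "carry_out", "kwargs": {"commands": [0.3,0,0,0,0,0,0,0.3,0,0,0,0,0,0,0.3,0,0,0,0,0,0,0.3,0,0,0,0,0,0]}}

```text
time_s: 13.88
ee_pos: [0.5075, -0.0732, 0.1828]
eef_rot: [2.094, -0.003, 0.024]
force: [-0.1, -1.0, -0.5]
grip_width: 0.0321
```

```bash
sed -i 's/-.130,.152/-.128,.152/' arc.py; python3 pose.py -60 .125; python3 pose.py 25 .125
```

```text
t13.88 th -60.62 tool -60.04 r 0.0629 ax 0.0018 | Ft 0.07 Frad -1.07 Fa -0.16 m [ 0.39 -0.06  0.  ] w0.0321 [ 0.29  0.43  1.71 -1.    1.49  0.62]
   m_a 0.389  T(ref tcp) -0.393  T(Ft*.11) -0.008
shift cm [-0.19  5.34  3.17] turn [ 0.001  0.003 -0.002]
t13.88 th -60.62 tool -60.04 r 0.0629 ax 0.0018 | Ft 0.07 Frad -1.07 Fa -0.16 m [ 0.39 -0.06  0.  ] w0.0321 [ 0.29  0.43  1.71 -1.    1.49  0.62]
   m_a 0.389  T(ref tcp) -0.393  T(Ft*.11) -0.008
shift cm [  0.16 -10.76   8.24] turn [1.484 0.036 0.   ]
```

Request:
{"fn": "carry_out", "kwargs": {"commands": [0.3,-0.1,3.8,2.2,0,0,0,0.3,-0.1,7.5,4.3,0,0,0,0.3,-0.1,6.5,6,0.12,0.003,0,0.3,-0.1,5,8,0.25,0.006,0,0.3,-0.1,3,10,0.37,0.009,0,0.3,0,1,11,0.5,0.012,0,0.3,0,-1,11.5,0.62,0.015,0,0.3,0,-3,11.5,0.75,0.018,0,0.3,0.1,-5,11.3,0.9,0.022,0,0.3,0.1,-7,11,1.05,0.026,0,0.3,0.1,-9,10,1.2,0.03,0,0.3,0.16,-10.7,8.3,1.32,0.033,0]}}

```text
time_s: 14.88
ee_pos: [0.5097, -0.1822, 0.2692]
eef_rot: [-2.942, -0.009, 0.022]
force: [0.4, 0.1, -0.3]
grip_width: 0.0327
```

```bash
python3 pose.py 25 .125;python3 pose.py 25 .0625
```

```text
t14.88 th 24.85 tool 11.46 r 0.1291 ax 0.0015 | Ft 0.06 Frad -0.28 Fa 0.39 m [-0.08 -0.17  0.01] w0.0327 [-0.51  0.28  1.35  0.18  1.61 -0.53]
   m_a -0.084  T(ref tcp) 0.076  T(Ft*.11) -0.007
shift cm [-0.06  0.14 -0.39] turn [0.236 0.014 0.001]
t14.88 th 24.85 tool 11.46 r 0.1291 ax 0.0015 | Ft 0.06 Frad -0.28 Fa 0.39 m [-0.08 -0.17  0.01] w0.0327 [-0.51  0.28  1.35  0.18  1.61 -0.53]
   m_a -0.084  T(ref tcp) 0.076  T(Ft*.11) -0.007
shift cm [-0.12  2.78 -6.05] turn [0.236 0.014 0.001]
```

Align, descend radially, and close. The wheel should still be at about -61°.

Request:
{"fn": "carry_out", "kwargs": {"commands": [0.3,-0.06,0.1,-0.3,0.12,0.007,0,0.3,-0.06,0.1,-0.3,0.236,0.014,0,0.3,-0.06,0.1,-0.3,0.236,0.014,0,0.3,-0.1,1.5,-3.2,0.236,0.014,0,0.3,-0.1,2.2,-4.8,0.236,0.014,0,0.3,-0.12,2.78,-6.05,0.236,0.014,0,0.3,-0.12,2.78,-6.05,0.236,0.014,0,1,-0.12,2.78,-6.05,0.236,0.014,0,1,-0.12,2.78,-6.05,0.236,0.014,0,1,-0.12,2.78,-6.05,0.236,0.014,0,1,-0.12,2.78,-6.05,0.236,0.014,0], "force": 5}}

```text
time_s: 15.8
ee_pos: [0.5087, -0.1548, 0.2097]
eef_rot: [-2.706, -0.001, 0.021]
force: [0.3, -0.8, 4.8]
grip_width: 0.0121
```

Request:
{"fn": "carry_out", "kwargs": {"commands": [1,0,0,0,0,0,0,1,0,0,0,0,0,0]}}

```text
time_s: 15.97
ee_pos: [0.5087, -0.1548, 0.2098]
eef_rot: [-2.706, -0.001, 0.021]
force: [0.4, 1.6, 0.4]
grip_width: 0.0118
```

Request:
{"fn": "carry_out", "kwargs": {"commands": [1,0,0,0,0,0,0,1,0,0,0,0,0,0], "force": 16}}

```text
time_s: 16.13
ee_pos: [0.5087, -0.1548, 0.2098]
eef_rot: [-2.706, -0.001, 0.021]
force: [0.5, 1.2, -0.2]
grip_width: 0.012
```

```bash
sed -i 's/step=2.5/step=1.5/' plan.py; python3 plan.py 25 10 -5 -20 -35 -20 -5 10
```

```text
t16.13 th 24.93 tool 24.93 r 0.0637 ax 0.0011 | Ft -1.01 Frad -0.72 Fa 0.52 m [-0.03 -0.02 -0.04] w0.0120 [-0.57  0.37  1.42  0.36  1.6  -0.62]
   m_a -0.028  T(ref tcp) 0.092  T(Ft*.11) 0.111
25.0 10.0 [1, -0.0, 0.15, 0.07, -0.026, -0.001, -0.0, 1, -0.01, 0.3, 0.13, -0.052, -0.001, -0.0, 1, -0.01, 0.45, 0.19, -0.079, -0.002, -0.0, 1, -0.01, 0.61, 0.25, -0.105, -0.002, -0.0, 1, -0.02, 0.76, 0.3, -0.131, -0.003, -0.0, 1, -0.02, 0.92, 0.34, -0.157, -0.003, -0.0, 1, -0.02, 1.08, 0.39, -0.183, -0.004, -0.0, 1, -0.03, 1.24, 0.43, -0.209, -0.005, -0.0, 1, -0.03, 1.39, 0.46, -0.236, -0.005, -0.0, 1, -0.03, 1.56, 0.49, -0.262, -0.006, -0.0]
10.0 -5.0 [1, -0.0, 0.16, 0.03, -0.026, -0.001, -0.0, 1, -0.01, 0.32, 0.05, -0.052, -0.001, -0.0, 1, -0.01, 0.49, 0.07, -0.079, -0.002, -0.0, 1, -0.01, 0.65, 0.08, -0.105, -0.002, -0.0, 1, -0.02, 0.81, 0.09, -0.131, -0.003, -0.0, 1, -0.02, 0.98, 0.09, -0.157, -0.003, -0.0, 1, -0.03, 1.14, 0.09, -0.183, -0.004, -0.0, 1, -0.03, 1.3, 0.09, -0.209, -0.005, -0.0, 1, -0.03, 1.47, 0.08, -0.236, -0.005, -0.0, 1, -0.04, 1.63, 0.07, -0.262, -0.006, -0.0]
-5.0 -20.0
[... 1470 characters left out ...]
-0.63, 0.19, 0.105, 0.002, 0.0, 1, 0.02, -0.78, 0.23, 0.131, 0.003, 0.0, 1, 0.02, -0.94, 0.26, 0.157, 0.003, 0.0, 1, 0.02, -1.11, 0.29, 0.183, 0.004, 0.0, 1, 0.03, -1.27, 0.32, 0.209, 0.005, 0.0, 1, 0.03, -1.43, 0.34, 0.236, 0.005, 0.0, 1, 0.04, -1.59, 0.35, 0.262, 0.006, 0.0]
-5.0 10.0 [1, 0.0, -0.16, 0.01, 0.026, 0.001, 0.0, 1, 0.01, -0.33, 0.02, 0.052, 0.001, 0.0, 1, 0.01, -0.49, 0.02, 0.079, 0.002, 0.0, 1, 0.01, -0.65, 0.02, 0.105, 0.002, 0.0, 1, 0.02, -0.82, 0.02, 0.131, 0.003, 0.0, 1, 0.02, -0.98, 0.01, 0.157, 0.003, 0.0, 1, 0.03, -1.14, -0.0, 0.183, 0.004, 0.0, 1, 0.03, -1.31, -0.02, 0.209, 0.005, 0.0, 1, 0.03, -1.47, -0.04, 0.236, 0.005, 0.0, 1, 0.04, -1.63, -0.07, 0.262, 0.006, 0.0]
```

Request:
{"fn": "carry_out", "kwargs": {"commands": [1,0,0.15,0.07,-0.026,-0.001,0,1,-0.01,0.3,0.13,-0.052,-0.001,0,1,-0.01,0.45,0.19,-0.079,-0.002,0,1,-0.01,0.61,0.25,-0.105,-0.002,0,1,-0.02,0.76,0.3,-0.131,-0.003,0,1,-0.02,0.92,0.34,-0.157,-0.003,0,1,-0.02,1.08,0.39,-0.183,-0.004,0,1,-0.03,1.24,0.43,-0.209,-0.005,0,1,-0.03,1.39,0.46,-0.236,-0.005,0,1,-0.03,1.56,0.49,-0.262,-0.006,0]}}

```text
time_s: 16.97
ee_pos: [0.5085, -0.1392, 0.2149]
eef_rot: [-2.972, -0.002, 0.021]
force: [2.0, -5.1, -4.3]
grip_width: 0.0121
```

```bash
python3 arc.py
```

```text
t16.97 th 10.11 tool 9.74 r 0.0639 ax 0.0012 | Ft 5.80 Frad -3.32 Fa 1.85 m [-1.22 -0.28 -0.09] w0.0121 [-0.42  0.26  1.49  0.16  1.46 -0.47]
   m_a -1.223  T(ref tcp) 0.852  T(Ft*.11) -0.639
```

Request:
{"fn": "carry_out", "kwargs": {"commands": [1,0,0.16,0.03,-0.026,-0.001,0,1,-0.01,0.32,0.05,-0.052,-0.001,0,1,-0.01,0.49,0.07,-0.079,-0.002,0,1,-0.01,0.65,0.08,-0.105,-0.002,0,1,-0.02,0.81,0.09,-0.131,-0.003,0,1,-0.02,0.98,0.09,-0.157,-0.003,0,1,-0.03,1.14,0.09,-0.183,-0.004,0,1,-0.03,1.3,0.09,-0.209,-0.005,0,1,-0.03,1.47,0.08,-0.236,-0.005,0,1,-0.04,1.63,0.07,-0.262,-0.006,0]}}

```text
time_s: 17.8
ee_pos: [0.5083, -0.1227, 0.2159]
eef_rot: [3.047, -0.004, 0.022]
force: [4.5, -4.1, -3.8]
grip_width: 0.0123
```

```bash
python3 arc.py
```

```text
t17.80 th -4.72 tool -5.41 r 0.0642 ax 0.0014 | Ft 3.90 Frad -4.17 Fa 4.46 m [-0.73 -0.59 -0.02] w0.0123 [-0.26  0.19  1.56 -0.09  1.35 -0.26]
   m_a -0.741  T(ref tcp) 0.491  T(Ft*.11) -0.429
```

Request:
{"fn": "carry_out", "kwargs": {"commands": [1,0,0.16,-0.02,-0.026,-0.001,0,1,-0.01,0.33,-0.04,-0.052,-0.001,0,1,-0.01,0.49,-0.06,-0.079,-0.002,0,1,-0.01,0.65,-0.09,-0.105,-0.002,0,1,-0.02,0.81,-0.12,-0.131,-0.003,0,1,-0.02,0.97,-0.16,-0.157,-0.003,0,1,-0.02,1.13,-0.2,-0.183,-0.004,0,1,-0.03,1.28,-0.25,-0.209,-0.005,0,1,-0.03,1.44,-0.3,-0.236,-0.005,0,1,-0.04,1.59,-0.35,-0.262,-0.006,0]}}

```text
time_s: 18.63
ee_pos: [0.508, -0.1066, 0.2128]
eef_rot: [2.783, -0.005, 0.023]
force: [5.9, -6.6, -4.4]
grip_width: 0.0119
```

```bash
python3 arc.py
```

```text
t18.63 th -19.33 tool -20.57 r 0.0644 ax 0.0015 | Ft 4.83 Frad -6.41 Fa 5.78 m [-0.56 -0.75  0.15] w0.0119 [-0.08  0.18  1.62 -0.37  1.31 -0.01]
   m_a -0.581  T(ref tcp) 0.270  T(Ft*.11) -0.532
```

Request:
{"fn": "carry_out", "kwargs": {"commands": [1,0,0.15,-0.06,-0.026,-0.001,0,1,-0.01,0.3,-0.12,-0.052,-0.001,0,1,-0.01,0.45,-0.19,-0.079,-0.002,0,1,-0.01,0.6,-0.26,-0.105,-0.002,0,1,-0.02,0.75,-0.33,-0.131,-0.003,0,1,-0.02,0.89,-0.41,-0.157,-0.003,0,1,-0.02,1.03,-0.49,-0.183,-0.004,0,1,-0.03,1.17,-0.57,-0.209,-0.005,0,1,-0.03,1.31,-0.66,-0.236,-0.005,0,1,-0.03,1.45,-0.75,-0.262,-0.006,0]}}

```text
time_s: 19.47
ee_pos: [0.5078, -0.0922, 0.2058]
eef_rot: [2.518, -0.006, 0.024]
force: [4.6, -8.6, -3.0]
grip_width: 0.012
```

```bash
python3 arc.py
```

```text
t19.47 th -33.59 tool -35.73 r 0.0646 ax 0.0016 | Ft 5.54 Frad -7.32 Fa 4.44 m [-0.59 -0.4   0.12] w0.0120 [ 0.09  0.23  1.67 -0.64  1.33  0.26]
   m_a -0.600  T(ref tcp) 0.242  T(Ft*.11) -0.609
```

Request:
{"fn": "carry_out", "kwargs": {"commands": [1,0,-0.14,0.09,0.026,0.001,0,1,0.01,-0.27,0.18,0.052,0.001,0,1,0.01,-0.41,0.27,0.079,0.002,0,1,0.01,-0.55,0.35,0.105,0.002,0,1,0.02,-0.7,0.42,0.131,0.003,0,1,0.02,-0.84,0.5,0.157,0.003,0,1,0.02,-0.99,0.57,0.183,0.004,0,1,0.03,-1.14,0.63,0.209,0.005,0,1,0.03,-1.29,0.7,0.236,0.005,0,1,0.03,-1.45,0.75,0.262,0.006,0]}}

```text
time_s: 20.3
ee_pos: [0.508, -0.106, 0.2126]
eef_rot: [2.782, -0.006, 0.023]
force: [6.4, -2.4, -12.5]
grip_width: 0.0121
```

```bash
python3 arc.py
```

```text
t20.30 th -19.90 tool -20.61 r 0.0644 ax 0.0015 | Ft -1.91 Frad -12.64 Fa 6.32 m [ 0.36 -0.89  0.33] w0.0121 [-0.07  0.18  1.63 -0.37  1.31 -0.  ]
   m_a 0.337  T(ref tcp) -0.214  T(Ft*.11) 0.210
```

Request:
{"fn": "carry_out", "kwargs": {"commands": [1,0,-0.15,0.05,0.026,0.001,0,1,0.01,-0.31,0.1,0.052,0.001,0,1,0.01,-0.47,0.15,0.079,0.002,0,1,0.01,-0.63,0.19,0.105,0.002,0,1,0.02,-0.78,0.23,0.131,0.003,0,1,0.02,-0.94,0.26,0.157,0.003,0,1,0.02,-1.11,0.29,0.183,0.004,0,1,0.03,-1.27,0.32,0.209,0.005,0,1,0.03,-1.43,0.34,0.236,0.005,0,1,0.04,-1.59,0.35,0.262,0.006,0]}}

```text
time_s: 21.13
ee_pos: [0.5083, -0.1208, 0.2159]
eef_rot: [3.046, -0.006, 0.023]
force: [2.6, 2.8, -5.9]
grip_width: 0.0117
```

```bash
python3 arc.py
```

```text
t21.13 th -6.38 tool -5.47 r 0.0643 ax 0.0015 | Ft -3.34 Frad -5.61 Fa 2.67 m [ 0.44 -0.19 -0.04] w0.0117 [-0.25  0.19  1.57 -0.09  1.35 -0.26]
   m_a 0.435  T(ref tcp) -0.220  T(Ft*.11) 0.368
```

Request:
{"fn": "carry_out", "kwargs": {"commands": [1,0,-0.16,0.01,0.026,0.001,0,1,0.01,-0.33,0.02,0.052,0.001,0,1,0.01,-0.49,0.02,0.079,0.002,0,1,0.01,-0.65,0.02,0.105,0.002,0,1,0.02,-0.82,0.02,0.131,0.003,0,1,0.02,-0.98,0.01,0.157,0.003,0,1,0.03,-1.14,0,0.183,0.004,0,1,0.03,-1.31,-0.02,0.209,0.005,0,1,0.03,-1.47,-0.04,0.236,0.005,0,1,0.04,-1.63,-0.07,0.262,0.006,0]}}

```text
time_s: 21.97
ee_pos: [0.5086, -0.1367, 0.2154]
eef_rot: [-2.972, -0.005, 0.022]
force: [-0.1, 5.6, 0.7]
grip_width: 0.0119
```

```bash
python3 arc.py
```

```text
t21.97 th 7.86 tool 9.72 r 0.0640 ax 0.0014 | Ft -5.66 Frad -0.05 Fa 0.05 m [ 0.97  0.32 -0.01] w0.0119 [-0.42  0.26  1.5   0.16  1.46 -0.47]
   m_a 0.981  T(ref tcp) -0.618  T(Ft*.11) 0.623
```

Request:
{"fn": "carry_out", "kwargs": {"commands": [1,0,-0.16,-0.03,0.026,0.001,0,1,0.01,-0.32,-0.06,0.052,0.001,0,1,0.01,-0.48,-0.1,0.079,0.002,0,1,0.01,-0.64,-0.14,0.105,0.002,0,1,0.02,-0.79,-0.19,0.131,0.003,0,1,0.02,-0.95,-0.24,0.157,0.003,0,1,0.02,-1.1,-0.3,0.183,0.004,0,1,0.03,-1.26,-0.36,0.209,0.005,0,1,0.03,-1.41,-0.42,0.236,0.005,0,1,0.03,-1.56,-0.49,0.262,0.006,0]}}

```text
time_s: 22.8
ee_pos: [0.5089, -0.1524, 0.2109]
eef_rot: [-2.708, -0.005, 0.02]
force: [-1.1, 4.9, 3.9]
grip_width: 0.0122
```

```bash
python3 arc.py
```

```text
t22.80 th 22.54 tool 24.87 r 0.0638 ax 0.0013 | Ft -6.07 Frad 1.72 Fa -0.95 m [0.66 0.43 0.24] w0.0122 [-0.56  0.36  1.42  0.36  1.6  -0.62]
   m_a 0.667  T(ref tcp) -0.279  T(Ft*.11) 0.668
```

```bash
cat > fit2.py <<'E'
import numpy as np
from scipy.optimize import least_squares
A=np.array([[14.67,15.28,-8.77,1.305,1],[33.35,35.7,-7.38,.774,1],[42.95,45.87,-7.78,.743,1],[28.19,30.71,4.14,-1.339,-1],[13.09,15.53,1.76,-.627,-1],[-2.02,.37,.73,-.261,-1],[-16.94,-14.78,.15,-.071,-1],[-31.68,-29.94,2.1,.017,-1],[-46.15,-45.08,2.01,.194,-1],[-32.99,-29.8,-10.88,2.18,1],[-19.06,-14.54,-8.53,1.547,1],[-33.35,-29.75,4.23,-.829,-1],[-47.69,-44.94,2.24,-.307,-1],[-61.95,-60.11,3.71,-.006,-1]])
A[:,0]+=1.83*np.cos(np.radians(A[:,0]))
B=np.array([[10.11,9.74,5.8,-1.223,-1],[-4.72,-5.41,3.9,-.741,-1],[-19.33,-20.57,4.83,-.581,-1],[-33.59,-35.73,5.54,-.6,-1],[-19.9,-20.61,-1.91,.337,1],[-6.38,-5.47,-3.34,.435,1],[7.86,9.72,-5.66,.981,1],[22.54,24.87,-6.07,.667,1]])
D=np.r_[A,B];off=np.r_[np.zeros(len(A)),-85.3*np.ones(len(B))]
W=(.063*D[:,0]+.047*D[:,1])/.11+off;w=np.radians(W);S=np.sin(np.radians(D[:,1]))
def go(name,T,n,use=slice(None)):
    f=lambda x:(T(x)-(.55*D[:,4]-x[0]*np.sin(w+x[1])))[use]
    s=least_squares(f,[.43,-1.4]+[.26]*n,loss='soft_l1',f_scale=.08)
    cov=np.linalg.inv(s.jac.T@s.jac)*(f(s.x)**2).mean()
    print(name,s.x.round(3),'target w',(-180-np.degrees(s.x[1])).round(1),'+-',np.degrees(cov[1,1]**.5).round(1),'tool2',(-180-np.degrees(s.x[1])+85.3).round(1),'rms',np.sqrt((f(s.x)**2).mean()).round(3),f(s.x).round(2))
F=lambda x:-.11*D[:,2]
M=lambda x:-(D[:,3]+.45*S+x[2]*D[:,2])
for u,nm in((slice(None),'all'),(slice(0,14),'A'),(slice(14,None),'B')):
    go('F '+nm,F,0,u);go('M '+nm,M,1,u)
go('mix',lambda x:.5*(F(x)-(D[:,3]+.45*S+.27*D[:,2])),0)
E
python3 fit2.py
```

```text
F all [ 0.393 -1.583] target w -89.3 +- 10.3 tool2 -4.0 rms 0.141 [ 0.04 -0.06  0.02 -0.25 -0.02  0.08  0.16 -0.02  0.05  0.31  0.01 -0.25
  0.03 -0.05 -0.18  0.13  0.13  0.14 -0.23 -0.17 -0.01 -0.06]
M all [ 0.542 -1.624  0.28 ] target w -87.0 +- 7.9 tool2 -1.7 rms 0.152 [-0.05  0.02  0.16  0.02  0.03  0.06  0.18 -0.28 -0.25  0.09 -0.11 -0.03
  0.19 -0.33 -0.04  0.27  0.11  0.16 -0.02  0.03 -0.12  0.06]
F A [ 0.404 -1.501] target w -94.0 +- 13.3 tool2 -8.7 rms 0.135 [ 0.03 -0.05  0.04 -0.24 -0.03  0.07  0.14 -0.04  0.02  0.29 -0.01 -0.28
  0.   -0.08]
M A [ 0.556 -1.888  0.278] target w -71.8 +- 16.2 tool2 13.5 rms 0.146 [-0.09 -0.07  0.05 -0.04  0.01  0.08  0.23 -0.2  -0.14  0.15 -0.07  0.06
  0.31 -0.19]
F B [ 0.177 -1.609] target w -87.8 +- 27.8 tool2 -2.5 rms 0.138 [-0.13  0.13  0.07  0.03 -0.29 -0.17  0.04  0.04]
M B [ 0.479 -1.535  0.29 ] target w -92.0 +- 6.9 tool2 -6.7 rms 0.098 [-0.12  0.19 -0.    0.03 -0.06  0.02 -0.09  0.11]
mix [ 0.427 -1.68 ] target w -83.7 +- 7.7 tool2 1.6 rms 0.12 [-0.02 -0.04  0.06 -0.07  0.05  0.12  0.22 -0.09 -0.04  0.2  -0.04 -0.07
  0.17 -0.12 -0.04  0.25  0.16  0.18 -0.12 -0.06 -0.06  0.02]
```

```bash
cat > log.py <<'E'
import json,sys
from arc import *
import io,contextlib
def rd():
    o=ctrl.get_obs();p=o['ee_pos']-C;z=R.from_euler('xyz',o['eef_rot']).as_matrix()[:,2]
    e=np.array([-a[1],a[0],0]);k=np.array([0,0,1.])
    th=np.arctan2(-(p@e),p@k);t=-np.cos(th)*e-np.sin(th)*k;rad=-np.sin(th)*e+np.cos(th)*k
    return [np.degrees(th),np.degrees(np.arctan2(z@e,-z@k)),o['force']@t,o['moment']@a,o['force']@rad]
x=[rd()]
for _ in range(3): viewer.camera('top');x.append(rd())
x=np.array(x)
open('log.txt','a').write(json.dumps([sys.argv[1],x[0].tolist(),x[1:].mean(0).tolist()])+'\n')
T=lambda v:(-.11*v[2],-(v[3]+.45*np.sin(np.radians(v[1]))+.28*v[2]))
print(x[0].round(2),'TF %.2f TM %.2f'%T(x[0]),'| static TF %.2f TM %.2f'%T(x[1:].mean(0)),'std',x[1:,2].std().round(2),'Frad %.1f'%x[-1,4])
E
python3 log.py + ; sed -i 's/step=1.5,r=.0625/step=2.5,r=.064/' plan.py; python3 plan.py 24 39 24 9 -6 -21 -36 -50 -35 -20 -5|tail -n +3
```

```text
[22.54 24.87 -6.07  0.67  1.72] TF 0.67 TM 0.84 | static TF 0.24 TM 0.05 std 2.9 Frad 3.7
24.0 39.0 [1, 0.01, -0.25, -0.12, 0.044, 0.001, 0.0, 1, 0.01, -0.5, -0.25, 0.087, 0.002, 0.0, 1, 0.02, -0.74, -0.39, 0.131, 0.003, 0.0, 1, 0.02, -0.98, -0.54, 0.174, 0.004, 0.0, 1, 0.03, -1.2, -0.7, 0.218, 0.005, 0.0, 1, 0.03, -1.42, -0.87, 0.262, 0.006, 0.0]
39.0 24.0 [1, -0.0, 0.22, 0.17, -0.044, -0.001, -0.0, 1, -0.01, 0.45, 0.33, -0.087, -0.002, -0.0, 1, -0.02, 0.68, 0.48, -0.131, -0.003, -0.0, 1, -0.02, 0.92, 0.62, -0.174, -0.004, -0.0, 1, -0.03, 1.17, 0.75, -0.218, -0.005, -0.0, 1, -0.03, 1.42, 0.87, -0.262, -0.006, -0.0]
24.0 9.0 [1, -0.01, 0.26, 0.11, -0.044, -0.001, -0.0, 1, -0.01, 0.52, 0.2, -0.087, -0.002, -0.0, 1, -0.02, 0.79, 0.29, -0.131, -0.003, -0.0, 1, -0.02, 1.05, 0.36, -0.174, -0.004, -0.0, 1, -0.03, 1.33, 0.42, -0.218, -0.005, -0.0, 1, -0.04, 1.6, 0.47, -0.262, -0.006, -0.0]
9.0 -6.0 [1, -0.01, 0.28, 0.04, -0.044, -0.001, -0.0, 1, -0.01, 0.55, 0.06, -0.087, -0.002, -0.0, 1, -0.02, 0.83, 0.08, -0.131, -0.003, -0.0, 1, -0.02, 1.11, 0.08, -0.174, -0.004, -0.0, 1, -0.03, 1.39, 0.
[... 983 characters left out ...]
41, 0.087, 0.002, 0.0, 1, 0.01, -0.58, 0.6, 0.131, 0.003, 0.0, 1, 0.02, -0.79, 0.79, 0.174, 0.004, 0.0, 1, 0.02, -1.01, 0.96, 0.218, 0.005, 0.0, 1, 0.03, -1.23, 1.13, 0.262, 0.006, 0.0]
-35.0 -20.0 [1, 0.01, -0.23, 0.16, 0.044, 0.001, 0.0, 1, 0.01, -0.47, 0.3, 0.087, 0.002, 0.0, 1, 0.02, -0.72, 0.43, 0.131, 0.003, 0.0, 1, 0.02, -0.97, 0.56, 0.174, 0.004, 0.0, 1, 0.03, -1.22, 0.67, 0.218, 0.005, 0.0, 1, 0.03, -1.48, 0.77, 0.262, 0.006, 0.0]
-20.0 -5.0 [1, 0.01, -0.26, 0.09, 0.044, 0.001, 0.0, 1, 0.01, -0.53, 0.17, 0.087, 0.002, 0.0, 1, 0.02, -0.8, 0.23, 0.131, 0.003, 0.0, 1, 0.02, -1.08, 0.29, 0.174, 0.004, 0.0, 1, 0.03, -1.35, 0.33, 0.218, 0.005, 0.0, 1, 0.04, -1.63, 0.36, 0.262, 0.006, 0.0]
```

```bash
sed -i '/^for _ in/d;s/x\[1:\]/x[:1]/g;s/x\[1:,2\]/x[:1,2]/' log.py
```

Request:
{"fn": "carry_out", "kwargs": {"commands": [1,-0.01,0.26,0.11,-0.044,-0.001,0,1,-0.01,0.52,0.2,-0.087,-0.002,0,1,-0.02,0.79,0.29,-0.131,-0.003,0,1,-0.02,1.05,0.36,-0.174,-0.004,0,1,-0.03,1.33,0.42,-0.218,-0.005,0,1,-0.04,1.6,0.47,-0.262,-0.006,0]}}

```text
time_s: 23.45
ee_pos: [0.5086, -0.1383, 0.2151]
eef_rot: [-2.975, -0.006, 0.02]
force: [1.8, -4.1, -4.8]
grip_width: 0.0119
```

```bash
python3 log.py -
```

```text
[ 9.31  9.54  4.88 -1.02 -4.03] TF -0.54 TM -0.42 | static TF -0.54 TM -0.42 std 0.0 Frad -4.0
```

Request:
{"fn": "carry_out", "kwargs": {"commands": [1,-0.01,0.28,0.04,-0.044,-0.001,0,1,-0.01,0.55,0.06,-0.087,-0.002,0,1,-0.02,0.83,0.08,-0.131,-0.003,0,1,-0.02,1.11,0.08,-0.174,-0.004,0,1,-0.03,1.39,0.07,-0.218,-0.005,0,1,-0.04,1.67,0.04,-0.262,-0.006,0]}}

```text
time_s: 23.95
ee_pos: [0.5084, -0.1224, 0.2159]
eef_rot: [3.043, -0.008, 0.021]
force: [0.1, -4.8, 1.0]
grip_width: 0.0122
```

```bash
python3 log.py -
```

```text
[-4.95 -5.66  4.82 -0.7   0.58] TF -0.53 TM -0.60 | static TF -0.53 TM -0.60 std 0.0 Frad 0.6
```

Request:
{"fn": "carry_out", "kwargs": {"commands": [1,-0.01,0.28,-0.04,-0.044,-0.001,0,1,-0.01,0.55,-0.08,-0.087,-0.002,0,1,-0.02,0.82,-0.14,-0.131,-0.003,0,1,-0.02,1.09,-0.21,-0.174,-0.004,0,1,-0.03,1.36,-0.3,-0.218,-0.005,0,1,-0.04,1.62,-0.39,-0.262,-0.006,0]}}

```text
time_s: 24.45
ee_pos: [0.5083, -0.107, 0.2129]
eef_rot: [2.777, -0.009, 0.022]
force: [-1.6, -3.7, 4.5]
grip_width: 0.0119
```

```bash
python3 log.py -
```

```text
[-18.96 -20.88   4.94  -0.63   3.04] TF -0.54 TM -0.60 | static TF -0.54 TM -0.60 std 0.0 Frad 3.0
```

Request:
{"fn": "carry_out", "kwargs": {"commands": [1,-0.01,0.26,-0.11,-0.044,-0.001,0,1,-0.01,0.51,-0.22,-0.087,-0.002,0,1,-0.02,0.76,-0.35,-0.131,-0.003,0,1,-0.02,1.0,-0.49,-0.174,-0.004,0,1,-0.03,1.24,-0.64,-0.218,-0.005,0,1,-0.03,1.47,-0.8,-0.262,-0.006,0]}}

```text
time_s: 24.95
ee_pos: [0.5081, -0.0929, 0.2062]
eef_rot: [2.512, -0.01, 0.024]
force: [-6.1, -0.0, 10.5]
grip_width: 0.0122
```

```bash
python3 log.py -
```

```text
[-32.93 -36.09   5.63  -0.78   8.87] TF -0.62 TM -0.53 | static TF -0.62 TM -0.53 std 0.0 Frad 8.9
```

Request:
{"fn": "carry_out", "kwargs": {"commands": [1,0,0.21,-0.16,-0.041,-0.001,0,1,-0.01,0.41,-0.32,-0.081,-0.002,0,1,-0.01,0.6,-0.5,-0.122,-0.003,0,1,-0.02,0.79,-0.68,-0.163,-0.004,0,1,-0.02,0.97,-0.87,-0.204,-0.004,0,1,-0.03,1.14,-1.06,-0.244,-0.005,0]}}

```text
time_s: 25.45
ee_pos: [0.5079, -0.0815, 0.1971]
eef_rot: [2.264, -0.011, 0.025]
force: [-7.5, 5.5, 13.4]
grip_width: 0.0116
```

```bash
python3 log.py -; python3 arc.py
```

```text
[-45.83 -50.26   5.68  -0.93  13.42] TF -0.62 TM -0.32 | static TF -0.62 TM -0.32 std 0.0 Frad 13.4
t25.45 th -45.83 tool -50.26 r 0.0647 ax 0.0019 | Ft 5.68 Frad 13.42 Fa -7.35 m [-0.95  0.96 -1.22] w0.0116 [ 0.22  0.33  1.7  -0.87  1.41  0.48]
   m_a -0.929  T(ref tcp) 0.561  T(Ft*.11) -0.625
```

```bash
cat > phase.py <<'E'
from h import *
from scipy.spatial.transform import Rotation as R
C=np.array([.508,-.128,.152]);a=np.array([np.cos(.022),np.sin(.022),0]);e=np.array([-a[1],a[0],0])
def phase():
    Q=[]
    for n in('scene','top'):
        im,W=cloud(n);p=W.reshape(-1,3);p=p[~np.isnan(p[:,0])]-C
        x=p@a;Y=-(p@e);Z=p[:,2];r=np.hypot(Y,Z)
        m=(r<.09)&(r>.045)&(((x>-.062)&(x<-.012))|((x>.012)&(x<.03)))
        Q.append(np.c_[Y[m],Z[m]])
    out=[]
    for i,q in enumerate(Q+[np.vstack(Q)]):
        best=[]
        for ph in np.arange(0,45,.5):
            c=np.radians(ph+45*np.arange(8));cen=.064*np.c_[np.sin(c),np.cos(c)]
            d=np.abs(np.linalg.norm(q[:,None]-cen,axis=2)-.0155).min(1)
            best.append(np.minimum(d,.006).mean())
        k=np.argmin(best);print('phase',k*.5,'n',len(q),'err',best[k],'mean',np.mean(best))
if __name__=='__main__': phase()
E
python3 phase.py
python3 - <<'E'
import cv2,numpy as np
from h import *
# wheel phase at the start, from pics/c.png (wrist pose then: ee 0.5079,-0.1302,0.3515, pointing down, yaw .0228)
from scipy.spatial.transform import Rotation as R
i=viewer.camera_info('wrist');o=ctrl.get_obs()
Rw=R.from_euler('xyz',o['eef_rot']).as_matrix();Rc=np.array(i['R']);
Rel=Rc@Rw; tc=-Rc.T@np.array(i['t']); off=Rw.T@(tc-o['ee_pos'])
R0=R.from_euler('xyz',[3.14137,.0002,.0228]).as_matrix();Rc0=Rel@R0.T;cam=R0@off+[.50788,-.13016,.3515]
print('cam0',cam)
im=cv2.imread('pics/c.png')
def proj(X):
    c=Rc0@(np.array(X)-cam);th=np.arctan2(np.hypot(c[0],c[1]),c[2]);s=i['fx']*th/np.hypot(c[0],c[1]);return i['cx']+s*c[0],i['cy']+s*c[1]
a=np.array([np.cos(.022),np.sin(.022),0]);e=np.array([-a[1],a[0],0]);C=np.array([.508,-.128,.152])
for ph in(-12,-6,0,6,12):
    print(ph,[np.round(proj(C-.05*a+.0155*np.array([0,0,1])+.064*(-np.sin(t)*e+np.cos(t)*np.array([0,0,1]))),0).tolist() for t in np.radians([ph-45,ph,ph+45])])
g=cv2.cvtColor(im,cv2.COLOR_BGR2GRAY)[100:240,225].astype(int);print(g.tolist())
E
```

```text
phase 37.5 n 1218 err 0.0015896074405867388 mean 0.004047964585851475
phase 37.5 n 1360 err 0.0014123378785724568 mean 0.004077112403050568
phase 37.5 n 2578 err 0.0014960905265683432 mean 0.004063341246592656
cam0 [ 0.50532857 -0.06348004  0.56011902]
-12 [[215.0, 129.0], [212.0, 165.0], [214.0, 204.0]]
-6 [[214.0, 132.0], [212.0, 171.0], [215.0, 208.0]]
0 [[214.0, 136.0], [212.0, 177.0], [216.0, 210.0]]
6 [[213.0, 141.0], [212.0, 183.0], [216.0, 213.0]]
12 [[213.0, 146.0], [213.0, 188.0], [217.0, 214.0]]
[17, 12, 14, 24, 63, 103, 127, 136, 138, 135, 145, 171, 193, 205, 214, 224, 230, 237, 242, 244, 232, 176, 173, 191, 202, 211, 221, 227, 231, 236, 239, 242, 243, 241, 238, 233, 228, 218, 207, 200, 188, 176, 162, 140, 110, 91, 97, 123, 128, 128, 129, 129, 127, 119, 95, 66, 59, 77, 119, 151, 175, 182, 156, 128, 129, 132, 133, 141, 144, 147, 152, 153, 150, 146, 139, 136, 129, 126, 124, 120, 114, 107, 97, 81, 78, 81, 86, 88, 91, 97, 103, 107, 104, 92, 93, 101, 109, 114, 120, 124, 130, 131, 138, 137, 139, 144, 146, 157, 178, 182, 177, 170, 159, 154, 143, 134, 123, 125, 150, 155, 143, 131, 107, 55, 29, 32, 37, 34, 30, 23, 25, 27, 31, 30, 29, 27, 27, 26, 22, 23]
```

```bash
cat > fit3.py <<'E'
import numpy as np,json,os
from scipy.optimize import least_squares
exec(open('fit2.py').read().split('def go')[0])
FrA=[-7.04,-5.19,-3.12,-9.12,-2.71,-2.76,-4.25,-3.45,-3.29,-8.32,-.36,-10.64,-11.34,-10.2]
FrB=[-3.32,-4.17,-6.41,-7.32,-12.64,-5.61,-.05,1.72]
D=np.c_[D,FrA+FrB]
X=[[*v[1][:4],1 if v[0]=='+' else -1,v[1][4]] for v in map(json.loads,open('log.txt')) ][1:]
D=np.r_[D,X];off=np.r_[off,-85.3*np.ones(len(X))]
W=(.063*D[:,0]+.047*D[:,1])/.11+off;w=np.radians(W);tool=np.radians(D[:,1]);S=np.sin(tool);dl=tool-np.radians(D[:,0])
def T(c,L): return -(D[:,3]+c*S+(.064+L*np.cos(dl))*D[:,2]-L*np.sin(dl)*D[:,5])
def rep(n,f,x0,iL):
    s=least_squares(f,x0,loss='soft_l1',f_scale=.08);cov=np.linalg.inv(s.jac.T@s.jac)*2*s.cost/len(D)
    print(n,s.x.round(3),'target w',(-180-np.degrees(s.x[1])).round(1),'+-',np.degrees(cov[1,1]**.5).round(1));return s
fr=lambda x:.55*D[:,4]-x[0]*np.sin(w+x[1])
s=rep('L,c free',lambda x:T(x[3],x[2])-fr(x),[.43,-1.5,.2,.45],0)
s=rep('c=.45',lambda x:T(.45,x[2])-fr(x),[.43,-1.5,.2],0)
s1=rep('c=.45 G prior',lambda x:np.r_[T(.45,x[2])-fr(x),(x[0]-.425)*3],[.43,-1.5,.2],0)
s2=rep('F only',lambda x:-.11*D[:,2]-fr(x),[.43,-1.5],0)
for k in np.argsort(W): print(W[k].round(0),int(D[k,4]),'M-F %.2f'%(-.11*D[k,2]-.55*D[k,4]),'M-T %.2f'%(T(.45,s.x[2])[k]-.55*D[k,4]),'fit %.2f'%(-s.x[0]*np.sin(w[k]+s.x[1])),'Frad',D[k,5].round(1))
E
python3 fit3.py
```

```text
L,c free [ 0.492 -1.549  0.217  0.515] target w -91.3 +- 6.0
c=.45 [ 0.507 -1.575  0.217] target w -89.8 +- 5.2
c=.45 G prior [ 0.449 -1.569  0.215] target w -90.1 +- 6.3
F only [ 0.368 -1.504] target w -93.8 +- 6.6
-133.0 -1 M-F -0.07 M-T 0.01 fit -0.35 Frad 13.4
-120.0 -1 M-F -0.06 M-T -0.09 fit -0.25 Frad -7.3
-120.0 -1 M-F -0.07 M-T -0.09 fit -0.25 Frad 8.9
-106.0 1 M-F -0.34 M-T -0.16 fit -0.14 Frad -12.6
-105.0 -1 M-F 0.02 M-T -0.04 fit -0.13 Frad -6.4
-105.0 -1 M-F 0.01 M-T -0.08 fit -0.13 Frad 3.0
-91.0 1 M-F -0.18 M-T -0.02 fit -0.01 Frad -5.6
-91.0 -1 M-F 0.02 M-T -0.06 fit -0.01 Frad 0.6
-90.0 -1 M-F 0.12 M-T 0.25 fit -0.00 Frad -4.2
-77.0 1 M-F 0.07 M-T -0.02 fit 0.12 Frad -0.0
-76.0 -1 M-F 0.01 M-T 0.12 fit 0.12 Frad -4.0
-75.0 -1 M-F -0.09 M-T 0.07 fit 0.13 Frad -3.3
-62.0 1 M-F 0.12 M-T 0.32 fit 0.24 Frad 1.7
-61.0 -1 M-F 0.14 M-T -0.14 fit 0.25 Frad -10.2
-46.0 -1 M-F 0.30 M-T 0.48 fit 0.35 Frad -11.3
-45.0 -1 M-F 0.33 M-T 0.11 fit 0.36 Frad -3.3
-31.0 -1 M-F 0.08 M-T 0.33 fit 0.43 Frad -10.6
-31.0 1 M-F 0.65 M-T 0.50 fit 0.43 Frad -8.3
-30.0 -1 M-F 0.32 M-T 0.16 fit 0.44 Frad -3.4
-16.0 1 M-F 0.39 M-T 0.41 fit 0.49 Frad -0.4
-15.0 -1 M-F 0.53 M-T 0.69 fit 0.49 Frad -4.2
0.0 -1 M-F 0.47 M-T 0.60 fit 0.51 Frad -2.8
15.0 -1 M-F 0.36 M-T 0.55 fit 0.49 Frad -2.7
16.0 1 M-F 0.41 M-T 0.52 fit 0.49 Frad -7.0
30.0 -1 M-F 0.09 M-T 0.46 fit 0.44 Frad -9.1
35.0 1 M-F 0.26 M-T 0.47 fit 0.41 Frad -5.2
45.0 1 M-F 0.31 M-T 0.55 fit 0.36 Frad -3.1
```

Request:
{"fn": "carry_out", "kwargs": {"commands": [0.3,0,0,0,0,0,0,0.3,0,0,0,0,0,0,0.3,0,0,0,0,0,0,0.3,0,0,0,0,0,0]}}

```text
time_s: 25.88
ee_pos: [0.5079, -0.081, 0.1959]
eef_rot: [2.265, -0.009, 0.027]
force: [1.3, -0.9, -0.2]
grip_width: 0.0321
```

```bash
sed -i 's/C+a\*.001/C+a*.0013/' pose.py; python3 pose.py -50 .14; python3 pose.py -25 .145;python3 pose.py 0 .13; python3 phase.py | tail -1
```

```text
t25.88 th -46.93 tool -50.20 r 0.0643 ax 0.0019 | Ft 0.47 Frad -0.77 Fa 1.26 m [0.32 0.01 0.01] w0.0321 [ 0.22  0.33  1.7  -0.87  1.41  0.48]
   m_a 0.316  T(ref tcp) -0.346  T(Ft*.11) -0.052
shift cm [-0.2   6.03  4.61] turn [ 0.003  0.009 -0.005]
t25.88 th -46.93 tool -50.20 r 0.0643 ax 0.0019 | Ft 0.47 Frad -0.77 Fa 1.26 m [0.32 0.01 0.01] w0.0321 [ 0.22  0.33  1.7  -0.87  1.41  0.48]
   m_a 0.316  T(ref tcp) -0.346  T(Ft*.11) -0.052
shift cm [-0.1   1.43  8.75] turn [ 0.44   0.019 -0.003]
t25.88 th -46.93 tool -50.20 r 0.0643 ax 0.0019 | Ft 0.47 Frad -0.77 Fa 1.26 m [0.32 0.01 0.01] w0.0321 [ 0.22  0.33  1.7  -0.87  1.41  0.48]
   m_a 0.316  T(ref tcp) -0.346  T(Ft*.11) -0.052
shift cm [ 0.04 -4.69  8.61] turn [ 0.876  0.03  -0.001]
phase 37.0 n 2576 err 0.0015297758568559162 mean 0.004065596048309008
```

Request:
{"fn": "carry_out", "kwargs": {"commands": [0.3,-0.1,3,2.3,0,0,0,0.3,-0.2,6,4.6,0,0,0,0.3,-0.1,5,6,0.12,0.005,0,0.3,-0.1,3.5,7.5,0.24,0.01,0,0.3,-0.1,2,8.5,0.36,0.015,0,0.3,-0.1,0,8.8,0.48,0.02,0,0.3,0,-2,8.8,0.6,0.023,0,0.3,0,-4,8.7,0.72,0.026,0,0.3,0,-4.7,8.6,0.84,0.03,0,0.3,0,-4.7,8.6,0.876,0.03,0,0.3,0,-4.7,8.6,0.876,0.03,0], "force": 5}}

```text
time_s: 26.9
ee_pos: [0.5075, -0.1303, 0.2817]
eef_rot: [-3.14, 0.0, 0.018]
force: [-0.7, 0.2, -0.4]
grip_width: 0.0327
```

```bash
python3 pose.py 0 .0635
```

```text
t26.90 th 1.03 tool 0.11 r 0.1297 ax 0.0005 | Ft -0.21 Frad -0.43 Fa -0.73 m [-0.1  -0.05  0.01] w0.0327 [-0.32  0.18  1.42  0.    1.53 -0.34]
   m_a -0.096  T(ref tcp) 0.124  T(Ft*.11) 0.023
shift cm [ 0.08  0.24 -6.62] turn [-0.002 -0.     0.004]
```

Request:
{"fn": "carry_out", "kwargs": {"commands": [0.3,0.08,0.24,-3,0,0,0,0.3,0.08,0.24,-5,0,0,0,0.3,0.08,0.24,-6.6,0,0,0,0.3,0.08,0.24,-6.6,0,0,0,1,0.08,0.24,-6.6,0,0,0,1,0.08,0.24,-6.6,0,0,0,1,0.08,0.24,-6.6,0,0,0,1,0.08,0.24,-6.6,0,0,0,1,0.08,0.24,-6.6,0,0,0,1,0.08,0.24,-6.6,0,0,0]}}

```text
time_s: 27.73
ee_pos: [0.5083, -0.1279, 0.2169]
eef_rot: [-3.14, -0.0, 0.019]
force: [-4.6, 2.6, 5.5]
grip_width: 0.0122
```

Request:
{"fn": "carry_out", "kwargs": {"commands": [1,0,0,0,0,0,0,1,0,0,0,0,0,0,1,0,0,0,0,0,0], "force": 20}}

```text
time_s: 27.98
ee_pos: [0.5082, -0.1279, 0.2169]
eef_rot: [-3.14, -0.0, 0.019]
force: [-0.4, 0.6, -2.3]
grip_width: 0.0121
```

```bash
sed -i 's/step=2.5/step=2/' plan.py; python3 plan.py 0 12 24 36 48 56
```

```text
t27.98 th -0.08 tool 0.08 r 0.0649 ax 0.0012 | Ft -0.58 Frad -2.34 Fa -0.41 m [-0.02  0.08 -0.06] w0.0121 [-0.32  0.21  1.54  0.    1.39 -0.34]
   m_a -0.021  T(ref tcp) 0.058  T(Ft*.11) 0.064
0.0 12.0 [1, 0.0, -0.22, -0.0, 0.035, 0.001, 0.0, 1, 0.01, -0.45, -0.02, 0.07, 0.002, 0.0, 1, 0.01, -0.67, -0.04, 0.105, 0.002, 0.0, 1, 0.02, -0.89, -0.06, 0.14, 0.003, 0.0, 1, 0.02, -1.11, -0.1, 0.174, 0.004, 0.0, 1, 0.03, -1.33, -0.14, 0.209, 0.005, 0.0]
12.0 24.0 [1, 0.0, -0.22, -0.05, 0.035, 0.001, 0.0, 1, 0.01, -0.43, -0.11, 0.07, 0.002, 0.0, 1, 0.01, -0.65, -0.17, 0.105, 0.002, 0.0, 1, 0.02, -0.86, -0.25, 0.14, 0.003, 0.0, 1, 0.02, -1.07, -0.33, 0.174, 0.004, 0.0, 1, 0.03, -1.27, -0.41, 0.209, 0.005, 0.0]
24.0 36.0 [1, 0.0, -0.2, -0.09, 0.035, 0.001, 0.0, 1, 0.01, -0.4, -0.2, 0.07, 0.002, 0.0, 1, 0.01, -0.6, -0.3, 0.105, 0.002, 0.0, 1, 0.02, -0.79, -0.42, 0.14, 0.003, 0.0, 1, 0.02, -0.98, -0.54, 0.174, 0.004, 0.0, 1, 0.03, -1.16, -0.67, 0.209, 0.005, 0.0]
36.0 48.0 [1, 0.0, -0.18, -0.13, 0.035, 0.001, 0.0, 1, 0.01, -0.35, -0.28, 0.07, 0.002, 0.0, 1, 0.01, -0.52, -0.42, 0.105, 0.002, 0.0, 1, 0.02, -0.68, -0.57, 0.14, 0.003, 0.0, 1, 0.02, -0.84, -0.73, 0.174, 0.004, 0.0, 1, 0.02, -0.99, -0.9, 0.209, 0.005, 0.0]
48.0 56.0 [1, 0.0, -0.15, -0.17, 0.035, 0.001, 0.0, 1, 0.01, -0.29, -0.34, 0.07, 0.002, 0.0, 1, 0.01, -0.42, -0.52, 0.105, 0.002, 0.0, 1, 0.01, -0.55, -0.7, 0.14, 0.003, 0.0]
```

Request:
{"fn": "carry_out", "kwargs": {"commands": [1,0,-0.22,0,0.035,0.001,0,1,0.01,-0.45,-0.02,0.07,0.002,0,1,0.01,-0.67,-0.04,0.105,0.002,0,1,0.02,-0.89,-0.06,0.14,0.003,0,1,0.02,-1.11,-0.1,0.174,0.004,0,1,0.03,-1.33,-0.14,0.209,0.005,0]}}

```text
time_s: 28.48
ee_pos: [0.5084, -0.1409, 0.2155]
eef_rot: [-2.929, 0.001, 0.019]
force: [-1.2, 4.2, -5.1]
grip_width: 0.0118
```

```bash
python3 log.py +3
```

```text
[11.48 12.2  -3.11  0.28 -5.85] TF 0.34 TM 0.49 | static TF 0.34 TM 0.49 std 0.0 Frad -5.8
```

Request:
{"fn": "carry_out", "kwargs": {"commands": [1,0,-0.22,-0.05,0.035,0.001,0,1,0.01,-0.43,-0.11,0.07,0.002,0,1,0.01,-0.65,-0.17,0.105,0.002,0,1,0.02,-0.86,-0.25,0.14,0.003,0,1,0.02,-1.07,-0.33,0.174,0.004,0,1,0.03,-1.27,-0.41,0.209,0.005,0]}}

```text
time_s: 28.98
ee_pos: [0.5086, -0.1535, 0.2113]
eef_rot: [-2.717, 0.003, 0.02]
force: [-2.5, 4.0, -4.2]
grip_width: 0.0117
```

```bash
python3 log.py +3
```

```text
[23.28 24.32 -2.07 -0.15 -5.52] TF 0.23 TM 0.55 | static TF 0.23 TM 0.55 std 0.0 Frad -5.5
```

Request:
{"fn": "carry_out", "kwargs": {"commands": [1,0,-0.2,-0.09,0.035,0.001,0,1,0.01,-0.4,-0.2,0.07,0.002,0,1,0.01,-0.6,-0.3,0.105,0.002,0,1,0.02,-0.79,-0.42,0.14,0.003,0,1,0.02,-0.98,-0.54,0.174,0.004,0,1,0.03,-1.16,-0.67,0.209,0.005,0]}}

```text
time_s: 29.48
ee_pos: [0.5088, -0.1652, 0.2046]
eef_rot: [-2.505, 0.004, 0.021]
force: [-3.2, 5.9, -2.2]
grip_width: 0.0119
```

```bash
python3 log.py +3
```

```text
[35.31 36.5  -3.66  0.07 -5.23] TF 0.40 TM 0.69 | static TF 0.40 TM 0.69 std 0.0 Frad -5.2
```

Request:
{"fn": "carry_out", "kwargs": {"commands": [1,0,-0.18,-0.13,0.035,0.001,0,1,0.01,-0.35,-0.28,0.07,0.002,0,1,0.01,-0.52,-0.42,0.105,0.002,0,1,0.02,-0.68,-0.57,0.14,0.003,0,1,0.02,-0.84,-0.73,0.174,0.004,0,1,0.02,-0.99,-0.9,0.209,0.005,0]}}

```text
time_s: 29.98
ee_pos: [0.509, -0.1752, 0.1956]
eef_rot: [-2.292, 0.004, 0.022]
force: [-2.3, 7.3, -1.8]
grip_width: 0.012
```

```bash
python3 log.py +3; python3 arc.py; python3 plan.py 48 36 24 12 0 | tail -n +3
```

```text
[47.31 48.67 -3.66  0.08 -6.63] TF 0.40 TM 0.61 | static TF 0.40 TM 0.61 std 0.0 Frad -6.6
t29.98 th 47.31 tool 48.67 r 0.0643 ax 0.0009 | Ft -3.66 Frad -6.63 Fa -2.17 m [0.08 0.06 0.15] w0.0120 [-0.72  0.6   1.29  0.61  1.85 -0.75]
   m_a 0.079  T(ref tcp) 0.156  T(Ft*.11) 0.402
48.0 36.0 [1, -0.0, 0.15, 0.16, -0.035, -0.001, -0.0, 1, -0.01, 0.31, 0.32, -0.07, -0.002, -0.0, 1, -0.01, 0.47, 0.47, -0.105, -0.002, -0.0, 1, -0.01, 0.64, 0.62, -0.14, -0.003, -0.0, 1, -0.02, 0.82, 0.76, -0.174, -0.004, -0.0, 1, -0.02, 0.99, 0.9, -0.209, -0.005, -0.0]
36.0 24.0 [1, -0.0, 0.18, 0.13, -0.035, -0.001, -0.0, 1, -0.01, 0.37, 0.25, -0.07, -0.002, -0.0, 1, -0.01, 0.56, 0.36, -0.105, -0.002, -0.0, 1, -0.02, 0.76, 0.47, -0.14, -0.003, -0.0, 1, -0.02, 0.96, 0.57, -0.174, -0.004, -0.0, 1, -0.03, 1.16, 0.67, -0.209, -0.005, -0.0]
24.0 12.0 [1, -0.0, 0.21, 0.09, -0.035, -0.001, -0.0, 1, -0.01, 0.41, 0.17, -0.07, -0.002, -0.0, 1, -0.01, 0.63, 0.24, -0.105, -0.002, -0.0, 1, -0.02, 0.84, 0.31, -0.14, -0.003, -0.0, 1, -0.02, 1.05, 0.36, -0.174, -0.004, -0.0, 1, -0.03, 1.27, 0.41, -0.209, -0.005, -0.0]
12.0 0.0 [1, -0.0, 0.22, 0.04, -0.035, -0.001, -0.0, 1, -0.01, 0.44, 0.08, -0.07, -0.002, -0.0, 1, -0.01, 0.66, 0.1, -0.105, -0.002, -0.0, 1, -0.02, 0.88, 0.12, -0.14, -0.003, -0.0, 1, -0.02, 1.11, 0.14, -0.174, -0.004, -0.0, 1, -0.03, 1.33, 0.14, -0.209, -0.005, -0.0]
```

Request:
{"fn": "carry_out", "kwargs": {"commands": [1,0,0.15,0.16,-0.035,-0.001,0,1,-0.01,0.31,0.32,-0.07,-0.002,0,1,-0.01,0.47,0.47,-0.105,-0.002,0,1,-0.01,0.64,0.62,-0.14,-0.003,0,1,-0.02,0.82,0.76,-0.174,-0.004,0,1,-0.02,0.99,0.9,-0.209,-0.005,0]}}

```text
time_s: 30.48
ee_pos: [0.5087, -0.1649, 0.2045]
eef_rot: [-2.505, 0.003, 0.021]
force: [2.2, 2.6, -15.7]
grip_width: 0.0117
```

```bash
python3 log.py -3
```

```text
[ 35.11  36.48   7.    -1.91 -14.32] TF -0.77 TM -0.32 | static TF -0.77 TM -0.32 std 0.0 Frad -14.3
```

Request:
{"fn": "carry_out", "kwargs": {"commands": [1,0,0.18,0.13,-0.035,-0.001,0,1,-0.01,0.37,0.25,-0.07,-0.002,0,1,-0.01,0.56,0.36,-0.105,-0.002,0,1,-0.02,0.76,0.47,-0.14,-0.003,0,1,-0.02,0.96,0.57,-0.174,-0.004,0,1,-0.03,1.16,0.67,-0.209,-0.005,0]}}

```text
time_s: 30.98
ee_pos: [0.5085, -0.1531, 0.2113]
eef_rot: [-2.717, 0.002, 0.02]
force: [6.2, -0.8, -17.4]
grip_width: 0.012
```

```bash
python3 log.py -3
```

```text
[ 23.    24.3    7.66  -1.77 -15.67] TF -0.84 TM -0.56 | static TF -0.84 TM -0.56 std 0.0 Frad -15.7
```

Request:
{"fn": "carry_out", "kwargs": {"commands": [1,0,0.21,0.09,-0.035,-0.001,0,1,-0.01,0.41,0.17,-0.07,-0.002,0,1,-0.01,0.63,0.24,-0.105,-0.002,0,1,-0.02,0.84,0.31,-0.14,-0.003,0,1,-0.02,1.05,0.36,-0.174,-0.004,0,1,-0.03,1.27,0.41,-0.209,-0.005,0]}}

```text
time_s: 31.48
ee_pos: [0.5083, -0.1403, 0.2154]
eef_rot: [-2.929, 0.001, 0.02]
force: [7.1, -3.8, -17.2]
grip_width: 0.0119
```

```bash
python3 log.py -3
```

```text
[ 11.05  12.15   7.16  -1.42 -16.08] TF -0.79 TM -0.68 | static TF -0.79 TM -0.68 std 0.0 Frad -16.1
```

Request:
{"fn": "carry_out", "kwargs": {"commands": [1,0,0.22,0.04,-0.035,-0.001,0,1,-0.01,0.44,0.08,-0.07,-0.002,0,1,-0.01,0.66,0.1,-0.105,-0.002,0,1,-0.02,0.88,0.12,-0.14,-0.003,0,1,-0.02,1.11,0.14,-0.174,-0.004,0,1,-0.03,1.33,0.14,-0.209,-0.005,0]}}

```text
time_s: 31.98
ee_pos: [0.5082, -0.127, 0.2168]
eef_rot: [-3.141, -0.001, 0.019]
force: [9.5, -6.0, -15.9]
grip_width: 0.0117
```

```bash
python3 log.py -3; python3 phase.py|tail -1
python3 - <<'E'
s=open('fit3.py').read()
s=s.replace("1 if v[0]=='+' else -1","1 if v[0][0]=='+' else -1").replace("off=np.r_[off,-85.3*np.ones(len(X))]","off=np.r_[off,-85.3*np.ones(5),-136*np.ones(len(X)-5)]")
open('fit3.py','w').write(s)
E
python3 fit3.py
```

```text
[ -0.86   0.02   5.99  -0.97 -16.01] TF -0.66 TM -0.70 | static TF -0.66 TM -0.70 std 0.0 Frad -16.0
phase 36.5 n 2316 err 0.001535969824739866 mean 0.004055577777621339
L,c free [ 0.459 -1.462  0.217  0.59 ] target w -96.2 +- 4.7
c=.45 [ 0.458 -1.455  0.216] target w -96.6 +- 5.4
c=.45 G prior [ 0.431 -1.449  0.215] target w -97.0 +- 5.7
F only [ 0.376 -1.627] target w -86.8 +- 5.5
-136.0 -1 M-F -0.11 M-T -0.21 fit -0.29 Frad -16.0
-133.0 -1 M-F -0.07 M-T 0.01 fit -0.27 Frad 13.4
-124.0 -1 M-F -0.24 M-T -0.20 fit -0.21 Frad -16.1
-124.0 1 M-F -0.21 M-T -0.07 fit -0.21 Frad -5.8
-120.0 -1 M-F -0.06 M-T -0.08 fit -0.18 Frad -7.3
-120.0 -1 M-F -0.07 M-T -0.08 fit -0.18 Frad 8.9
-112.0 -1 M-F -0.29 M-T -0.09 fit -0.12 Frad -15.7
-112.0 1 M-F -0.32 M-T -0.02 fit -0.12 Frad -5.5
-106.0 1 M-F -0.34 M-T -0.16 fit -0.07 Frad -12.6
-105.0 -1 M-F 0.02 M-T -0.03 fit -0.07 Frad -6.4
-105.0 -1 M-F 0.01 M-T -0.07 fit -0.07 Frad 3.0
-100.0 -1 M-F -0.22 M-T 0.15 fit -0.03 Frad -14.3
-100.0 1 M-F -0.15 M-T 0.11 fit -0.03 Frad -5.2
-91.0 1 M-F -0.18 M-T -0.03 fit 0.04 Frad -5.6
-91.0 -1 M-F 0.02 M-T -
[... 233 characters left out ...]
8 fit 0.17 Frad -3.3
-62.0 1 M-F 0.12 M-T 0.31 fit 0.26 Frad 1.7
-61.0 -1 M-F 0.14 M-T -0.13 fit 0.27 Frad -10.2
-46.0 -1 M-F 0.30 M-T 0.48 fit 0.35 Frad -11.3
-45.0 -1 M-F 0.33 M-T 0.11 fit 0.36 Frad -3.3
-31.0 -1 M-F 0.08 M-T 0.33 fit 0.42 Frad -10.6
-31.0 1 M-F 0.65 M-T 0.49 fit 0.42 Frad -8.3
-30.0 -1 M-F 0.32 M-T 0.17 fit 0.42 Frad -3.4
-16.0 1 M-F 0.39 M-T 0.40 fit 0.45 Frad -0.4
-15.0 -1 M-F 0.53 M-T 0.69 fit 0.45 Frad -4.2
0.0 -1 M-F 0.47 M-T 0.60 fit 0.45 Frad -2.8
15.0 -1 M-F 0.36 M-T 0.56 fit 0.42 Frad -2.7
16.0 1 M-F 0.41 M-T 0.51 fit 0.42 Frad -7.0
30.0 -1 M-F 0.09 M-T 0.47 fit 0.37 Frad -9.1
35.0 1 M-F 0.26 M-T 0.47 fit 0.34 Frad -5.2
45.0 1 M-F 0.31 M-T 0.55 fit 0.28 Frad -3.1
```

The force-based fits put the heavy side at the bottom for a wheel angle of -87° to -97°. The wheel is now at about -136.5°, which the tube phase confirms, so I'll turn it +44.5° in the same grip.

Request:
{"fn": "carry_out", "kwargs": {"commands": [1,0,-0.22,0,0.035,0.001,0,1,0.01,-0.45,-0.02,0.07,0.002,0,1,0.01,-0.67,-0.04,0.105,0.002,0,1,0.02,-0.89,-0.06,0.14,0.003,0,1,0.02,-1.11,-0.1,0.174,0.004,0,1,0.03,-1.33,-0.14,0.209,0.005,0]}}

```text
time_s: 32.58
ee_pos: [0.5084, -0.1382, 0.2161]
eef_rot: [-2.929, -0.001, 0.021]
force: [2.9, 5.3, -9.2]
grip_width: 0.0117
```

```bash
python3 log.py +3
```

```text
[ 9.09 12.17 -3.7   0.36 -9.93] TF 0.41 TM 0.58 | static TF 0.41 TM 0.58 std 0.0 Frad -9.9
```

Request:
{"fn": "carry_out", "kwargs": {"commands": [1,0,-0.22,-0.05,0.035,0.001,0,1,0.01,-0.43,-0.11,0.07,0.002,0,1,0.01,-0.65,-0.17,0.105,0.002,0,1,0.02,-0.86,-0.25,0.14,0.003,0,1,0.02,-1.07,-0.33,0.174,0.004,0,1,0.03,-1.27,-0.41,0.209,0.005,0]}}

```text
time_s: 33.08
ee_pos: [0.5086, -0.1503, 0.2128]
eef_rot: [-2.718, -0.0, 0.022]
force: [-1.0, 4.2, -3.8]
grip_width: 0.0117
```

```bash
python3 log.py +3
```

```text
[20.19 24.28 -2.7   0.21 -5.02] TF 0.30 TM 0.36 | static TF 0.30 TM 0.36 std 0.0 Frad -5.0
```

Request:
{"fn": "carry_out", "kwargs": {"commands": [1,0,-0.2,-0.09,0.035,0.001,0,1,0.01,-0.4,-0.2,0.07,0.002,0,1,0.01,-0.6,-0.3,0.105,0.002,0,1,0.02,-0.79,-0.42,0.14,0.003,0,1,0.02,-0.98,-0.54,0.174,0.004,0,1,0.03,-1.16,-0.67,0.209,0.005,0]}}

```text
time_s: 33.58
ee_pos: [0.5089, -0.1623, 0.2069]
eef_rot: [-2.506, -0.001, 0.022]
force: [-4.7, 2.1, 5.3]
grip_width: 0.0118
```

```bash
python3 log.py +3
```

```text
[32.01 36.42 -4.65  0.58  3.35] TF 0.51 TM 0.45 | static TF 0.51 TM 0.45 std 0.0 Frad 3.3
```

Request:
{"fn": "carry_out", "kwargs": {"commands": [1,0,-0.18,-0.13,0.035,0.001,0,1,0.01,-0.35,-0.28,0.07,0.002,0,1,0.01,-0.52,-0.42,0.105,0.002,0,1,0.02,-0.68,-0.57,0.14,0.003,0,1,0.02,-0.76,-0.65,0.157,0.003,0,1,0.02,-0.76,-0.65,0.157,0.003,0]}}

```text
time_s: 34.08
ee_pos: [0.509, -0.1709, 0.2001]
eef_rot: [-2.346, -0.001, 0.021]
force: [-3.3, -4.9, 3.5]
grip_width: 0.0114
```

```bash
python3 arc.py; python3 phase.py; python3 fit3.py|head -4
```

```text
t34.08 th 41.76 tool 45.58 r 0.0645 ax 0.0011 | Ft 1.29 Frad 5.86 Fa -3.38 m [-0.19  0.27  0.21] w0.0114 [-0.7   0.56  1.31  0.59  1.82 -0.74]
   m_a -0.185  T(ref tcp) 0.102  T(Ft*.11) -0.141
phase 35.0 n 981 err 0.001582364690233129 mean 0.004037614656702932
phase 36.0 n 82 err 0.0009509915238551109 mean 0.004020418841468727
phase 35.0 n 1063 err 0.0015441567387461984 mean 0.004036288168603961
L,c free [ 0.46  -1.479  0.218  0.57 ] target w -95.3 +- 4.5
c=.45 [ 0.451 -1.455  0.216] target w -96.6 +- 4.7
c=.45 G prior [ 0.431 -1.454  0.215] target w -96.7 +- 5.0
F only [ 0.373 -1.614] target w -87.5 +- 5.1
```

Request:
{"fn": "carry_out", "kwargs": {"commands": [1,0,0,0,0,0,0,1,0,0,0,0,0,0,1,0,0,0,0,0,0,1,0,0,0,0,0,0,1,0,0,0,0,0,0,1,0,0,0,0,0,0]}}

```text
time_s: 34.68
ee_pos: [0.509, -0.1711, 0.2]
eef_rot: [-2.349, -0.001, 0.021]
force: [-2.5, -1.9, 0.5]
grip_width: 0.012
```

```bash
python3 arc.py; python3 phase.py|tail -1; python3 -c "
from station import ticket;print(ticket.hand_in())"
```

```text
t34.68 th 41.97 tool 45.42 r 0.0645 ax 0.0011 | Ft 1.02 Frad 1.65 Fa -2.59 m [-0.12  0.14  0.17] w0.0120 [-0.7   0.56  1.31  0.58  1.81 -0.74]
   m_a -0.117  T(ref tcp) 0.051  T(Ft*.11) -0.112
phase 35.5 n 1070 err 0.0015908145027353558 mean 0.0040367223095558276
the job is handed in; nothing more can be done
None
```

I handed the job in at 34.7 s with the wheel at rest and still pinched at 20 N per finger (40 N on the wheel). By my estimate the heavy side is within about 5° of straight down.

**How I found it:** I pinched the rim and turned the wheel to and fro in three grips, from about +45° to -136° from where it started, measuring the turning force both ways. The heavy side began roughly level with the axis, on the +y side. I left the wheel at about -93°.

**Last checks:**
- **Wheel angle:** the grip angle and the tube positions in the camera agreed to about 3°.
- **At rest:** just before hand-in the wheel was still, the fingers were 12 mm apart on the rim, and the leftover forces were under 3 N.

**What disagreed or went wrong:**
- **Force fits:** the two ways of fitting put the bottom at -87° and -97°, each ±5°, and single readings scattered by 0.1–0.2 N·m. I set the wheel between them, inside the 17° limit but not confirmed by a clean final reading.
- **Tool position:** the reported tool point lay about 30 mm beyond the real fingertips. My first grasp therefore closed above the rim and pressed on it with about 5 N; I corrected for this afterwards.
- **Bystanders:** I did not re-measure the bottle and tip box at the end. The arm passed near them only on the way to the wheel, well above both.

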